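# Right a fallen solvent bottle and secure the tray

## Robot

A 6-joint arm with a two-finger parallel gripper is mounted at the origin on the work surface. World frame = base frame: x ahead of the robot, y to its left, z up, the work surface at z = 0. Lengths are in m, angles in rad, forces in N, time in s.
With the tool pointing down it reaches from about 0.35 to 0.975 m from the base axis. Payload 4.9 kg.
Tool frame: the origin (TCP) lies midway between the tips of the shut fingers; the grasp point (between the pads) lies 19 mm behind it; z points along the fingers, y is the direction in which the jaws open and shut (so a half turn about z gives the same grasp; the last joint's range is limited). The gripper opens to 85 mm and grips with 20 to 120 N. Pads are 22 mm wide; open, the fingers measure 114 mm over their backs; the gripper's body (76 mm by 85 mm) begins 54 mm behind the grasp point. The pads swing forward as they close: fully open they stand 13 mm farther back than shut.
Start: joints at [-1.335, 0.053, 1.613, -0, 1.476, -0.119], TCP at [0.217, -0.586, 0.205] pointing down, gripper open.
Joint ranges: [-3.01, 3.01], [-1.01, 2.22], [0.06, 2.58], [-1.02, 4.17], [0.09, 2.62], [-3.14, 3.14]. Speed limits (rad/s): [2.57, 2.57, 3.14, 3.14, 3.14, 3.14].

## Interface

Orientations are given as a unit quaternion [w, x, y, z].
In Python, from plant import state, grab_frame, camera_info, job_done, cut_out gives the robot as it stands.
- The arm moves only by the tool step_arm, never from a script. Its argument "moves" is a list of rows, each a list of 7 numbers: the shift along the tool's x, y, z in m, then the turn, a rotation vector about the tool's x, y, z in rad, then the finger opening in m, from 0 to 0.0854. A call has 1 to 8 rows; each row shifts and turns the commanded pose from where the row before left it, along the tool's axes as they then stand; what a row does not reach is not made up. A row lasts 1/10 s, in which the tool goes at most 50 mm and 8.59 degrees, less where a joint would pass 70% of its speed; a pose out of reach is approached as far as the arm can. A call is refused whole if a number of a shift passes 0.05 or a number of a turn 0.15, either way. A call with a gripper value outside its range is refused whole. The fingers move at their own pace and stop on an object; the grip force is fixed at half the most. Time passes only in rows, so rows that do not move let the fingers close. It gives the time, the measured TCP pose, the force and the opening at its end, in the units of the state.
- state(): the state, without advancing time (a new reading comes with each control period).
- grab_frame(name): name is "scene" or "top"; returns (picture, depth): 420x560x3 uint8, red, green, blue; 420x560 float32, m along the optical axis (not along the pixel's ray), 0 where there is no reading.
- camera_info(name): a dict with "intrinsics" (3x3 intrinsics, pixels), "world_from_camera" (4x4, takes a point from camera to world coordinates). Camera axes: x right, y down, z forward; pixel columns grow to the right and rows downward; lengths in m; the calibration is good to about 2 mm. A picture is of the moment at which its call begins. camera_info takes no time and is no camera call.
- job_done(): hands the job in, once; it reports no verdict.
Trained networks look in the newest picture that a camera, given by its name, has taken for a name from the list of things; names that differ only in an ending like _2 or _b are one class to them, and where a whole thing is asked for, a point or a joint stands for the part that bears it (a point fixed in the world has none). Each returns a list of dicts, best first, with "conf" (0 to 1); they miss things now and then, are a little off and sometimes report something else, mostly with a low value. They report only what shows in the picture. A call takes as long as a camera call. They do not tell look-alikes from the thing itself.
- cut_out(camera, query): "mask" (420x560 bool, what is visible of it) and "point" ([column, row] in pixels, amid what is visible of it).
The state is a dict: "time": time; "joint_pos": joint angles; "joint_vel": joint speeds; "joint_efforts": joint torques, N m; "tool_pos": TCP position; "tool_rot": TCP orientation; "contact_force": force on the tool from outside, world axes, zero at the start; "ft_torque": the same for the moment, N m; "gripper_width": opening from 0.0 (shut) to 1.0 (fully open).
Only numpy, scipy, OpenCV 4.12 (cv2) and the standard library are available. Lean on these libraries where they do the work, as an engineer would, in place of code of your own. Each camera call takes 0.05 s, during which the arm holds its last target.

## Task

A solvent bottle has fallen over on the bench. Stand it upright in the white tray beside the jar, turn both the bottle and the jar so that their paper labels face straight out of the tray's front (the side with the sliding guard, away from the robot), and only then slide the metal guard fully shut. Do not drop the bottle or tip the jar, and leave everything else on the bench as it is.

Things in the scene. Friction and masses are not known exactly. Their poses are not given: they have to be found in the camera images.
- bottle: The fallen amber bottle, lying on its side at the start: body 62 mm diameter from the base up to 95 mm, tapering to a 34 mm neck at 110 mm, white cap 42 mm diameter from 118 to 150 mm above the base (total height 150 mm), about 0.3 kg. Origin on its axis, 55 mm above its base. z runs from base to cap; +y points from the axis to the middle of the paper label (about 56 mm wide round the wall, 58 mm high).
- jar: Short wide amber jar standing in the tray, its label turned away from the tray's front at the start: body 68 mm diameter up to 70 mm, white cap 54 mm diameter from 85 to 115 mm above the base (the top), about 0.3 kg. The cap does not unscrew: turning it turns the jar on the tray floor. Origin at the centre of the underside, z up; +x points from the axis to the middle of the paper label (about 62 mm wide round the wall, 50 mm high).
- tray: White shallow tray fixed to the bench: 130 mm (x) by 290 mm (y) outside, rim 18 mm high, walls 5 mm, floor 6 mm above the bench. Origin at the centre of its underside on the bench; z up, +x points out of its front (away from the robot), y along its length. The jar stands in its -y half, the +y half is free.
- tray_front (a point): Middle of the tray's front side, at tray x = 73 mm, y = 0, z = 40 mm.
- guard (a joint): Sliding guard, a metal plate 250 mm long, 5 mm thick, reaching 46 mm above the bench, along the outside of the tray's front. Value in m: 0 is fully shut (centred on the tray, against a stop), 0.11 fully open; it opens along the tray's +y. It stays where left; sliding it takes about 2 N.
- guard_tab (a point): Centre of the guard's upright tab, by which it is pushed along y: a plate 6 mm thick (y), standing 40 mm out from the guard in the tray's +x, its top 80 mm above the bench; this point is 59 mm above the bench at tray x = 96.5 mm. With the guard shut it is at tray y = 0, otherwise at tray y = the joint value.
- beaker: Bystander, leave alone: open glass beaker, 66 dia x 80 high (mm); origin at the centre of its underside.
- vial_rack: Bystander, leave alone: grey block rack with small vials, 60 x 110 x 53 high (mm); origin at the centre of its underside.
- wrench: Bystander, leave alone: steel wrench lying flat, 160 long (mm); origin near mid-length.
- wash_bottle: Bystander, leave alone: white wash bottle with bent spout, 56 dia x 148 high (mm); origin at the centre of its underside.
- small_jar: Bystander, leave alone: small clear jar, 48 dia x 60 high (mm); origin at the centre of its underside.
- measuring_cylinder: Bystander, leave alone: glass cylinder on a round foot, 60 dia foot, 28 dia column, 120 high (mm); origin at the centre of its underside.
Things that resemble listed ones, but are neither listed nor needed, are in the scene too. What is shaped like the jar but blue or green is not meant.

How it is judged:
On the way, in this order (a step that is already met when the one before it is completed fails the run):
1. the fallen bottle has been brought upright (angle between bottle's own z axis and vertical below 0.25 rad), for 0.1 s.
2. bottle and jar stand released in the tray, both labels to the front, the guard still open (angle between each of bottle, jar's own z axis and vertical below 0.1 rad and z of bottle in the frame of tray between 0.055 and 0.067 m and x of bottle in the frame of tray between -0.04 and 0.04 m and y of bottle in the frame of tray between -0.12 and 0.12 m and contact force between the fingers and bottle below 0.2 N and linear speed of each of bottle, jar below 0.03 m/s and z of jar in the frame of tray between 0 and 0.012 m and x of jar in the frame of tray between -0.04 and 0.04 m and y of jar in the frame of tray between -0.12 and 0.12 m and contact force between the fingers and jar below 0.2 N and angle between the y axis of bottle and the x axis of tray, either way round below 0.35 rad and y of tray_front in the frame of bottle above 0 m and angle between the x axis of jar and the x axis of tray, either way round below 0.35 rad and x of tray_front in the frame of jar above 0 m and value of joint guard above 0.05 m), for 0.2 s.
3. the guard is fully shut (value of joint guard below 0.006 m), for 0.2 s.
At the end, for the whole second after the job is handed in: Bottle and jar stand upright (within 6 degrees) on the tray floor, at rest and released, each label within 20 degrees of the tray's front direction, and the guard is shut to within 6 mm (angle between each of bottle, jar's own z axis and vertical below 0.1 rad and z of bottle in the frame of tray between 0.055 and 0.067 m and x of bottle in the frame of tray between -0.04 and 0.04 m and y of bottle in the frame of tray between -0.12 and 0.12 m and contact force between the fingers and bottle below 0.2 N and linear speed of each of bottle, jar below 0.03 m/s and z of jar in the frame of tray between 0 and 0.012 m and x of jar in the frame of tray between -0.04 and 0.04 m and y of jar in the frame of tray between -0.12 and 0.12 m and contact force between the fingers and jar below 0.2 N and angle between the y axis of bottle and the x axis of tray, either way round below 0.35 rad and y of tray_front in the frame of bottle above 0 m and angle between the x axis of jar and the x axis of tray, either way round below 0.35 rad and x of tray_front in the frame of jar above 0 m and value of joint guard below 0.006 m); the robot touches nothing.
It fails at once if the bottle is dropped (falls free faster than 0.6 m/s, a fall of about 20 mm) (linear speed of bottle above 0.6 m/s and contact force between the fingers and bottle below 0.3 N).
It fails at once if the jar is tipped by more than 20 degrees (angle between jar's own z axis and vertical above 0.35 rad).
It fails at once if another loose thing on the bench is moved by more than 30 mm (distance of any of beaker, vial_rack, wrench, wash_bottle, small_jar, measuring_cylinder from where it was at the start of the episode above 0.03 m).
It fails at once if another standing thing on the bench is tipped by more than 20 degrees (angle between any of beaker, vial_rack, wash_bottle, small_jar, measuring_cylinder's own z axis and vertical above 0.35 rad).
It also fails if it takes over 64 s, if anything falls off the work surface, if the arm or the gripper's body presses on something with over 40 N, if the wrist force passes 120 N, or if a joint passes its speed limit or range.

## Working session

There is one attempt and no reset: what is moved stays moved. The work goes in short steps, Python scripts to look and compute and a tool call to move; the robot and the scene stay as the last step left them, time stands still between calls to the robot, and variables do not carry over. Pictures are saved under pics/ and viewed, and the job is handed in when it is done.

Besides the shell and the picture viewer there is one more tool, called as name([rows], argument=value, ...), one row to a line, values as JSON. step_arm: Moves the arm, as the interface text tells. Its arguments: {"type":"object","properties":{"moves":{"type":"array"}},"required":["moves"]}

```bash
ls; mkdir -p pics; cat > h.py <<'E'
import numpy as np, cv2
from plant import state, grab_frame, camera_info, job_done, cut_out
from scipy.spatial.transform import Rotation as R
def cam(n):
    c=camera_info(n); return np.array(c["intrinsics"]),np.array(c["world_from_camera"])
def cloud(n,d):
    K,T=cam(n); v,u=np.indices(d.shape)
    p=np.stack([(u-K[0,2])/K[0,0]*d,(v-K[1,2])/K[1,1]*d,d],-1)
    return p@T[:3,:3].T+T[:3,3]
def proj(n,P):
    K,T=cam(n); P=np.atleast_2d(P); q=(P-T[:3,3])@T[:3,:3]; q=q@K.T; return q[:,:2]/q[:,2:]
def save(f,rgb): cv2.imwrite('pics/'+f,rgb[...,::-1])
E
python3 - <<'E'
from h import *
for n in("scene","top"):
    rgb,d=grab_frame(n); save(n+'0.png',rgb); np.savez(n+'0.npz',rgb=rgb,d=d)
    print(cam(n))
print(state())
E
```

```text
pics
(array([[440.77383801,   0.        , 284.23400781],
       [  0.        , 440.77383801, 212.13635031],
       [  0.        ,   0.        ,   1.        ]]), array([[-0.06768095,  0.84615487, -0.52862201,  1.10892681],
       [ 0.99770156,  0.0591523 , -0.0330546 ,  0.04686291],
       [ 0.0032999 , -0.52964417, -0.84821352,  0.98222582],
       [ 0.        ,  0.        ,  0.        ,  1.        ]]))
(array([[501.66235116,   0.        , 285.38045779],
       [  0.        , 501.66235116, 203.01692397],
       [  0.        ,   0.        ,   1.        ]]), array([[ 5.24834891e-04, -9.96523891e-01,  8.33058211e-02,
         4.32791963e-01],
       [-9.99988786e-01, -1.30919155e-04,  4.73394217e-03,
         6.19741928e-03],
       [-4.70658014e-03, -8.33073715e-02, -9.96512785e-01,
         1.51204053e+00],
       [ 0.00000000e+00,  0.00000000e+00,  0.00000000e+00,
         1.00000000e+00]]))
{'time': 0.1, 'joint_pos': array([-1.33504117e+00,  5.33142055e-02,  1.61417041e+00, -3.26463480e-05,
        1.47601235e+00, -1.19015710e-01]), 'joint_vel': array([-0.00139285, -0.00128885, -0.0019189 ,  0.00071378,  0.00036649,
       -0.00128344]), 'joint_efforts': array([-4.35214197e-04, -3.94906104e+01, -3.71362925e+01, -1.04637666e-04,
        3.94812261e-03, -5.23751325e-06]), 'tool_pos': array([ 0.21694469, -0.58547448,  0.20376333]), 'tool_rot': array([-9.49584751e-04,  9.84307692e-01,  1.76458097e-01, -7.17661796e-05]), 'contact_force': array([ 0.11025534, -0.04301671, -0.36126457]), 'ft_torque': array([-0.01568947, -0.04665804,  0.05558557]), 'gripper_width': 1.003000716466085}
```

View pics/scene0.png

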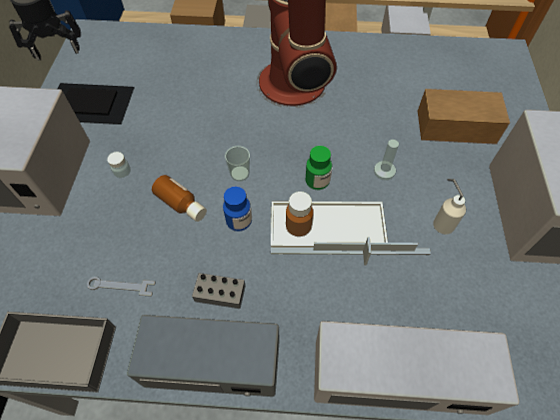

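View pics/top0.png

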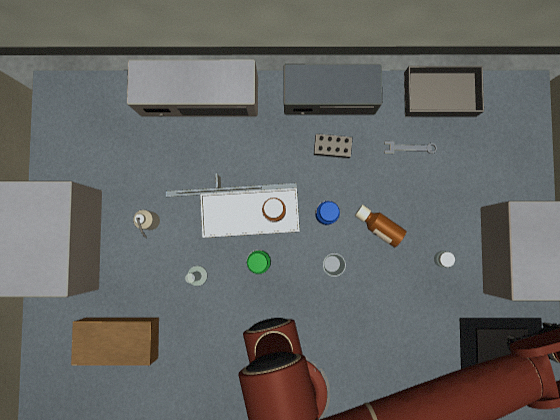

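The only amber lying bottle is at scene (180,198) and top (385,228). The amber jar in the tray is at scene (299,213) and top (273,208). The blue jar at scene (238,208) and the green jar at scene (319,168) are look-alikes, so I exclude both. Next I'll check a close crop.

```bash
python3 - <<'E'
from h import *
s=np.load('scene0.npz'); t=np.load('top0.npz')
a=cv2.resize(s['rgb'][150:270,130:330],None,fx=4,fy=4,interpolation=cv2.INTER_CUBIC)[:,:800]
b=cv2.resize(t['rgb'][170:260,155:415],None,fx=3,fy=3,interpolation=cv2.INTER_CUBIC)
save('c1.png',a); save('c2.png',b)
for n,f in(("scene",s),("top",t)):
    P=cloud(n,f['d'])
    for q in("bottle","jar","tray","guard_tab"):
        for r in cut_out(n,q)[:4]:
            p=P[r["mask"]&(f['d']>0)]
            print(n,q,round(r["conf"],2),np.round(r["point"]),len(p),np.median(p,0).round(3),np.percentile(p,[2,98],axis=0).round(3).tolist())
E
```

```text
scene bottle 0.59 [177. 195.] 1131 [ 0.505 -0.262  0.053] [[0.452, -0.326, 0.026], [0.548, -0.197, 0.064]]
scene jar 0.93 [320. 170.] 940 [0.409 0.091 0.076] [[0.368, 0.061, 0.006], [0.422, 0.121, 0.117]]
scene jar 0.67 [238. 211.] 1045 [ 0.549 -0.103  0.075] [[0.509, -0.139, 0.001], [0.564, -0.074, 0.117]]
scene jar 0.6 [297. 211.] 1047 [0.558 0.048 0.083] [[0.516, 0.017, 0.012], [0.572, 0.079, 0.123]]
scene tray 0.77 [338. 235.] 5790 [0.557 0.157 0.007] [[0.464, -0.016, 0.001], [0.621, 0.342, 0.048]]
scene guard_tab 0.6 [370. 247.] 877 [0.603 0.211 0.036] [[0.593, 0.094, 0.014], [0.64, 0.33, 0.08]]
top bottle 0.79 [381. 228.] 990 [ 0.485 -0.267  0.054] [[0.436, -0.326, 0.005], [0.538, -0.201, 0.066]]
top jar 0.84 [326. 212.] 473 [ 0.522 -0.104  0.113] [[0.494, -0.138, 0.021], [0.556, -0.076, 0.121]]
top jar 0.81 [274. 208.] 455 [0.53  0.046 0.119] [[0.503, 0.017, 0.051], [0.564, 0.077, 0.126]]
top jar 0.7 [258. 265.] 414 [0.386 0.086 0.114] [[0.356, 0.06, 0.065], [0.413, 0.116, 0.122]]
top tray 0.56 [242. 208.] 4277 [0.541 0.144 0.008] [[0.465, -0.016, -0.0], [0.61, 0.304, 0.048]]
top guard_tab 0.67 [221. 191.] 346 [0.598 0.21  0.043] [[0.587, 0.093, -0.002], [0.634, 0.327, 0.082]]
```

View pics/c1.png

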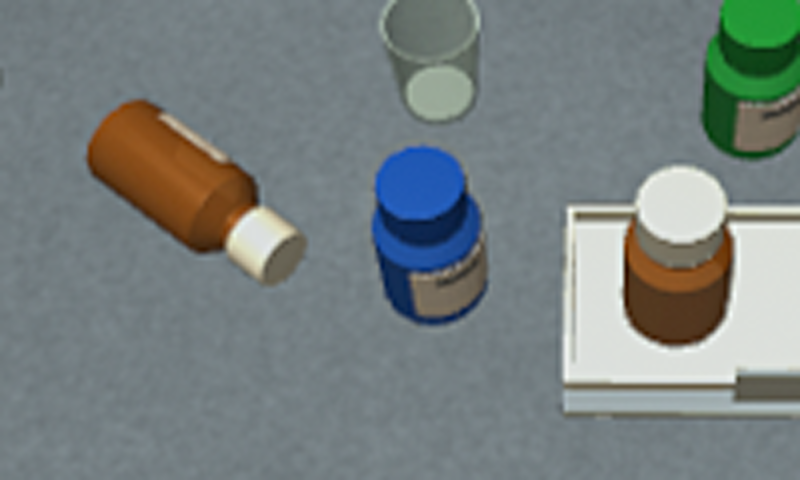

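View pics/c2.png

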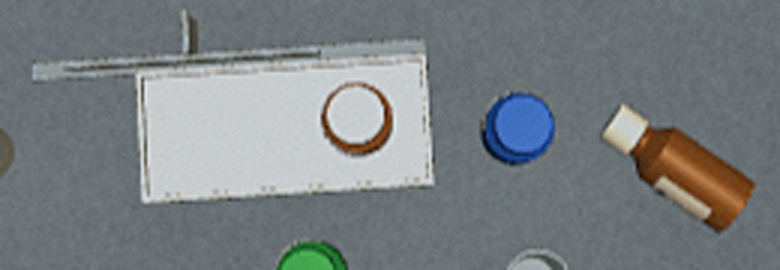

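The crops confirm it. The amber jar in the tray is the target, and its label isn't visible from the front. The lying amber bottle has its label on the upper side facing the robot, with the cap toward the blue jar. Next I'll measure the poses.

```bash
cat > meas.py <<'E'
from h import *
from scipy.optimize import least_squares
s=np.load('scene0.npz'); t=np.load('top0.npz')
# bottle cylinder/axis fit: use body points
for n,f in(("scene",s),("top",t)):
    P=cloud(n,f['d']); r=cut_out(n,"bottle")[0]; m=r["mask"]&(f['d']>0)
    hsv=cv2.cvtColor(f['rgb'],cv2.COLOR_RGB2HSV)
    p=P[m]; p=p[p[:,2]>.008]
    def prof(h): # radius
        return np.interp(h,[0,95,110,118,118.1,150],[31,31,17,17,21,21])/1000
    def res(x):
        a=x[2]; d=np.array([np.cos(a),np.sin(a)]); q=p[:,:2]-x[:2]
        h=(q@d)*1000+55; lat=q@[-d[1],d[0]]
        return np.hypot(lat,p[:,2]-.031)-prof(h)
    b=None
    for a0 in np.radians([30,50,70]):
        o=least_squares(res,[.48,-.275,a0],loss='soft_l1',f_scale=.002)
        if b is None or o.cost<b.cost:b=o
    x=b.x; print(n,'bottle',x.round(4),np.degrees(x[2]),np.abs(res(x)).mean())
    d=np.array([np.cos(x[2]),np.sin(x[2])]); left=np.array([-d[1],d[0]])
    mm=cv2.dilate(m.astype(np.uint8),np.ones((3,3)))>0
    q=P-np.array([x[0],x[1],.031]); h=q[...,:2]@d*1000+55; lat=q[...,:2]@left; rad=np.hypot(lat,q[...,2])
    lab=mm&(hsv[...,1]<110)&(h>8)&(h<90)&(abs(rad-.031)<.006)
    ps=np.degrees(np.arctan2(lat[lab],q[...,2][lab]))
    print('label px',lab.sum(),'psi pct',np.percentile(ps,[2,25,50,75,98]).round(1),'h',np.percentile(h[lab],[2,50,98]).round(0))
    am=mm&(hsv[...,1]>150)&(h>25)&(h<75)&(abs(rad-.031)<.006)
    ps=np.degrees(np.arctan2(lat[am],q[...,2][am])); print('amber psi',np.percentile(ps,[1,50,97,99]).round(1))
# tray
for n,f in(("top",t),("scene",s)):
    P=cloud(n,f['d']); hsv=cv2.cvtColor(f['rgb'],cv2.COLOR_RGB2HSV)
    r=cut_out(n,"tray")[0]; m=r["mask"]
    w=m&(hsv[...,1]<40)&(hsv[...,2]>150)&(f['d']>0)&(P[...,2]<.022)&(P[...,2]>-.004)
    xy=P[w][:,:2].astype(np.float32)
    print(n,'tray rect',cv2.minAreaRect(xy))
    g=(f['d']>0)&(P[...,2]>.036)&(P[...,2]<.055)&(P[...,0]>.55)&(P[...,0]<.66)&(P[...,1]>.07)&(P[...,1]<.36)
    q=P[g]; l=cv2.fitLine(q[:,:2].astype(np.float32),cv2.DIST_HUBER,0,.01,.01).ravel()
    print('guard line',l,q.min(0),q.max(0),np.degrees(np.arctan2(l[1],l[0])))
    tb=(f['d']>0)&(P[...,2]>.068)&(P[...,2]<.09)&(P[...,0]>.58)&(P[...,0]<.68)&(P[...,1]>.12)&(P[...,1]<.3)
    print('tab',P[tb].mean(0),P[tb].min(0),P[tb].max(0))
    jc=(f['d']>0)&(P[...,2]>.113)&(P[...,2]<.132)&(np.hypot(P[...,0]-.535,P[...,1]-.047)<.04)
    print('jarcap',cv2.minEnclosingCircle(P[jc][:,:2].astype(np.float32)),P[jc].mean(0))
E
python3 meas.py
```

```text
scene bottle [ 0.4845 -0.278   0.9624] 55.13989595216725 0.001846141333124831
label px 71 psi pct [-106.8  -25.3   41.1   51.9   69.1] h [13. 49. 84.]
amber psi [-82.8 -22.9  28.8  32.3]
top bottle [ 0.4808 -0.2788  0.9558] 54.764718037109915 0.0021484333222801777
label px 133 psi pct [29.8 41.9 52.6 66.6 89.4] h [17. 51. 82.]
amber psi [-64.8  -9.   28.7  30.9]
top tray rect ((0.5351794362068176, 0.1716824620962143), (0.14827391505241394, 0.3897705376148224), 3.5683765411376953)
guard line [ 0.05838882 -0.99829394  0.59727883  0.18458968] [0.58540301 0.08760152 0.03605088] [0.637147   0.33468429 0.05421593] -86.65266
tab [0.61713077 0.21110777 0.07827892] [0.59804825 0.20767257 0.07021581] [0.6367692  0.21636805 0.08575628]
jarcap ((0.5343518853187561, 0.04710729792714119), 0.027084005996584892) [0.53465105 0.04699997 0.12136763]
scene tray rect ((0.5293676853179932, 0.1739465296268463), (0.16176708042621613, 0.3946104049682617), 3.684563159942627)
guard line [ 0.06245059 -0.99804807  0.6016287   0.2095451 ] [0.55142831 0.07102636 0.03604116] [0.64216177 0.33575722 0.0544625 ] -86.41951
tab [0.62339907 0.21235735 0.07861713] [0.60304341 0.20869239 0.06844845] [0.64156398 0.21750835 0.0844782 ]
jarcap ((0.538494348526001, 0.048099108040332794), 0.027948305010795593) [0.54094737 0.04819428 0.12044148]
```

```bash
cat > tr.py <<'E'
from h import *
import sys
from scipy.optimize import minimize
ims=[]
for n in("top","scene"):
    f=np.load(n+'0.npz'); hsv=cv2.cvtColor(f['rgb'],cv2.COLOR_RGB2HSV)
    w=(hsv[...,1]<25)&(hsv[...,2]>185)
    c,_=proj(n,[[.54,.17,.006]])[0].astype(int),0
    nl,lab,st,ce=cv2.connectedComponentsWithStats(w.astype(np.uint8))
    k=lab[c[1],c[0]]; print(n,c,st[k])
    m=lab==k
    xs=np.where(m); 
    P=cloud(n,f['d'])
    q=P[m&(P[...,2]<.025)&(f['d']>0)]
    yw=np.radians(3.4); A=np.array([[np.cos(yw),np.sin(yw)],[-np.sin(yw),np.cos(yw)]])
    r=q[:,:2]@A.T
    print('tray-rot coords pct',np.percentile(r,[.5,2,98,99.5],axis=0).round(4).tolist(), 'z',np.percentile(q[:,2],[5,50,95]))
    # rotated extents of rim candidates
    rim=q[:,2]>.013; rr=r[rim]; print('rim',rim.sum(),np.percentile(rr,[1,5,50,95,99],axis=0).round(4).tolist())
    o=np.array([float(sys.argv[1]),float(sys.argv[2])]); yw=np.radians(float(sys.argv[3])); g=float(sys.argv[4])
    def W(p): p=np.array(p); return np.array([o[0]+p[0]*np.cos(yw)-p[1]*np.sin(yw),o[1]+p[0]*np.sin(yw)+p[1]*np.cos(yw),p[2]])
    S=4; x0,y0=(150,160) if n=="top" else (250,170)
    im=cv2.resize(f['rgb'][y0:y0+100,x0:x0+190],None,fx=S,fy=S,interpolation=cv2.INTER_CUBIC)
    def poly(pts,col):
        uv=proj(n,[W(p) for p in pts]); uv=((uv+.5-[x0,y0])*S).astype(int); cv2.polylines(im,[uv.reshape(-1,1,2)],True,col,1)
    poly([(a*.065,b*.145,.018) for a,b in((1,1),(1,-1),(-1,-1),(-1,1))],(255,0,0))
    poly([(a*.060,b*.140,.006) for a,b in((1,1),(1,-1),(-1,-1),(-1,1))],(0,200,0))
    poly([(.0765,g-.003,.08),(.1165,g-.003,.08),(.1165,g+.003,.08),(.0765,g+.003,.08)],(255,0,255))
    poly([(.069,g-.125,.046),(.074,g-.125,.046),(.074,g+.125,.046),(.069,g+.125,.046)],(0,0,255))
    ims.append(im)
save('tr%s.png'%sys.argv[5],cv2.resize(np.vstack(ims),(760,800))[:, :] if 0 else np.vstack(ims)[:800])
E
python3 tr.py .533 .104 3.4 .11 1
```

```text
top [233 209] [ 201  188   98   49 3365]
tray-rot coords pct [[0.4735, -0.0535], [0.4758, -0.0483], [0.5984, 0.2267], [0.6023, 0.2323]] z [0.00121655 0.00683534 0.01633474]
rim 284 [[0.4725, -0.0546], [0.4735, -0.0536], [0.5293, 0.0891], [0.5991, 0.2324], [0.5997, 0.2332]]
scene [346 228] [ 271  192  117   54 3894]
tray-rot coords pct [[0.4738, -0.0533], [0.4755, -0.0502], [0.5987, 0.2292], [0.6029, 0.2338]] z [0.00287335 0.00612371 0.01766395]
rim 312 [[0.4728, -0.0543], [0.4739, -0.0533], [0.5296, 0.0446], [0.6031, 0.2339], [0.6039, 0.235]]
```

```bash
python3 tr.py .531 .121 3.4 .085 2 >/dev/null
```

```text
(no output)
```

View pics/tr2.png

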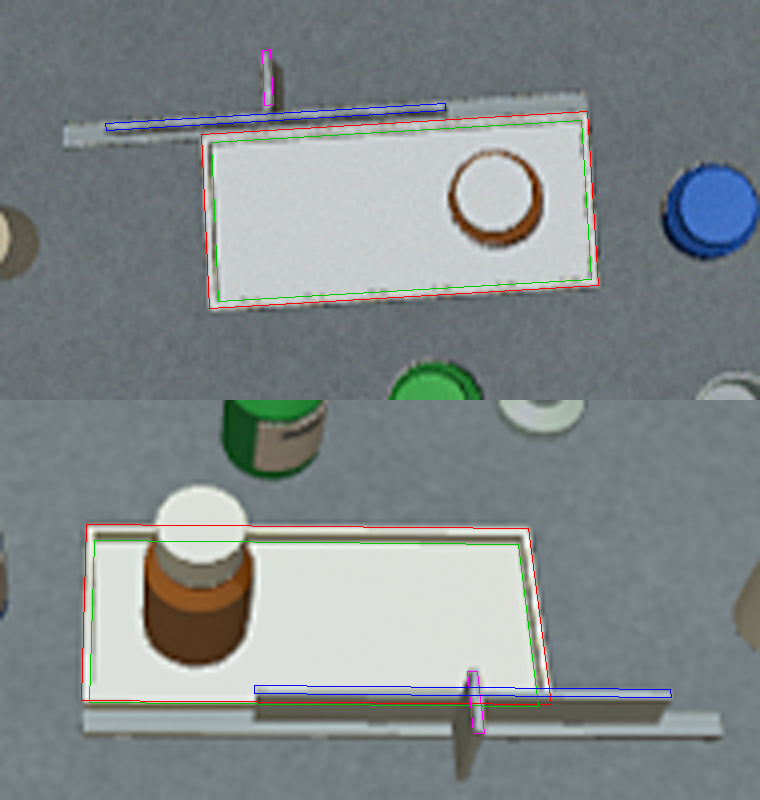

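```bash
cat > plan.py <<'E'
from h import *
def q2R(q): return R.from_quat([q[1],q[2],q[3],q[0]])
def frame(yv,zv):
    z=np.array(zv,float);z/=np.linalg.norm(z); y=np.array(yv,float); y-=z*(y@z); y/=np.linalg.norm(y)
    return R.from_matrix(np.stack([np.cross(y,z),y,z],1))
def rows(p0,R0,p1,R1,n,dec=4,pivot=0.0):
    """pivot: point this far behind the tcp moves straight"""
    g=np.array([0,0,-pivot]); a=p0+R0.apply(g); b=p1+R1.apply(g)
    rv=(R0.inv()*R1).as_rotvec(); p,r=p0.copy(),R0; out=[]
    for i in range(1,n+1):
        s=i/n; Rt=R0*R.from_rotvec(rv*s); pt=a+(b-a)*s-Rt.apply(g)
        d=r.inv().apply(pt-p).round(dec); w=(r.inv()*Rt).as_rotvec().round(dec)
        p=p+r.apply(d); r=r*R.from_rotvec(w); out.append(d.tolist()+w.tolist())
    return out,p,r
def show(p1,R1,n,w,**k):
    st=state(); p0=np.array(st['tool_pos']);R0=q2R(st['tool_rot'])
    o,p,r=rows(p0,R0,np.array(p1,float),R1,n,**k)
    for q in o: print([*q,w])
    m=np.array(o); print('max shift',np.linalg.norm(m[:,:3],axis=1).max().round(4),'turn',np.linalg.norm(m[:,3:],axis=1).max().round(4),'endpos',p.round(4))
import math
def az(a): return np.array([math.cos(math.radians(a)),math.sin(math.radians(a)),0])
UP=np.array([0,0,1.])
def log():
    st=state(); open('log.txt','a').write(repr([list(map(float,st[k])) for k in('joint_pos','tool_pos','tool_rot')])+'\n'); return st
E
python3 - <<'E'
from plan import *
log()
# tilt 0
show([.48,-.278,.2],frame(az(-35),-UP),12,.085)
E
```

```text
[0.0295, -0.0165, 0.0004, 0.0, 0.0, -0.0504, 0.085]
[0.0302, -0.0149, 0.0004, 0.0, 0.0, -0.0505, 0.085]
[0.031, -0.0134, 0.0004, 0.0, 0.0, -0.0504, 0.085]
[0.0316, -0.0119, 0.0004, 0.0, 0.0, -0.0504, 0.085]
[0.0322, -0.0102, 0.0005, 0.0, 0.0, -0.0504, 0.085]
[0.0326, -0.0086, 0.0004, 0.0, 0.0, -0.0505, 0.085]
[0.033, -0.0069, 0.0004, 0.0, 0.0, -0.0504, 0.085]
[0.0334, -0.0053, 0.0004, 0.0, 0.0, -0.0504, 0.085]
[0.0335, -0.0036, 0.0004, 0.0, 0.0, -0.0504, 0.085]
[0.0337, -0.0018, 0.0004, 0.0001, 0.0, -0.0505, 0.085]
[0.0338, -0.0002, 0.0004, -0.0, 0.0, -0.0504, 0.085]
[0.0337, 0.0015, 0.0004, -0.0, 0.0, -0.0504, 0.085]
max shift 0.0338 turn 0.0505 endpos [ 0.48  -0.278  0.2  ]
```

step_arm([
  [0.03,-0.016,0,0,0,-0.05,0.085],
  [0.03,-0.015,0,0,0,-0.05,0.085],
  [0.031,-0.013,0,0,0,-0.05,0.085],
  [0.032,-0.012,0,0,0,-0.05,0.085],
  [0.032,-0.01,0,0,0,-0.05,0.085],
  [0.033,-0.009,0,0,0,-0.05,0.085],
])

```text
time: 1.3
tool_pos: [0.3504, -0.4312, 0.2051]
tool_rot: [0.0, 0.947, 0.322, 0.0]
contact_force: [-0.4, 0.2, -0.1]
gripper_width: 0.999
```

```bash
python3 - <<'E'
from plan import *
s=log();print(s['tool_pos'],s['joint_pos'])
show([.48,-.278,.2],frame(az(-35),-UP),6,.085)
E
```

```text
[ 0.35039065 -0.43122227  0.20507347] [-1.02239923e+00 -1.13212467e-01  1.77495621e+00  1.63596426e-05
  1.47940074e+00 -1.08170649e-01]
[0.0327, -0.007, 0.0008, 0.0001, 0.0, -0.0506, 0.085]
[0.033, -0.0054, 0.0009, 0.0, 0.0, -0.0505, 0.085]
[0.0333, -0.0037, 0.0008, 0.0001, 0.0001, -0.0506, 0.085]
[0.0333, -0.002, 0.0009, 0.0001, -0.0, -0.0505, 0.085]
[0.0335, -0.0004, 0.0008, 0.0001, -0.0, -0.0506, 0.085]
[0.0334, 0.0014, 0.0009, 0.0, -0.0, -0.0506, 0.085]
max shift 0.0335 turn 0.0506 endpos [ 0.48  -0.278  0.2  ]
```

step_arm([
  [0.033,-0.007,0,0,0,-0.05,0.085],
  [0.033,-0.005,0,0,0,-0.05,0.085],
  [0.033,-0.004,0,0,0,-0.05,0.085],
  [0.033,-0.002,0,0,0,-0.05,0.085],
  [0.033,0,0,0,0,-0.05,0.085],
  [0.033,0.001,0,0,0,-0.05,0.085],
])

```text
time: 1.9
tool_pos: [0.4799, -0.2794, 0.2051]
tool_rot: [0.0, 0.888, 0.46, 0.0]
contact_force: [0.9, -0.4, 0.9]
gripper_width: 0.998
```

```bash
python3 - <<'E'
from plan import *
s=log();print(s['tool_pos'],s['joint_pos'])
E
```

```text
[ 0.47987812 -0.27938678  0.20511992] [-6.61265392e-01 -1.14156935e-01  1.77574681e+00  1.43821888e-05
  1.47946905e+00 -4.73433812e-02]
```

step_arm([
  [0,0,0,0,-0.13,0,0.085],
  [0,0,0,0,-0.13,0,0.085],
  [0,0,0,0,-0.13,0,0.085],
  [0,0,0,0,-0.13,0,0.085],
])

```text
time: 2.3
tool_pos: [0.4798, -0.2805, 0.2063]
tool_rot: [0.121, 0.858, 0.444, -0.23]
contact_force: [0.5, -0.5, -0.1]
gripper_width: 0.998
```

```bash
python3 - <<'E'
from plan import *
s=log();print(s['tool_pos'],s['joint_pos'])
E
cat log.txt
```

```text
[ 0.47982102 -0.28045522  0.20629171] [-0.39279589 -0.0061512   1.73985462 -0.51144598  1.53703514  0.27481287]
[[-1.3350178211231207, 0.05266581427646375, 1.6128619513296476, 5.562027788632562e-06, 1.475991297276863, -0.11904160538719233], [0.21711670838075997, -0.5860787022923125, 0.2049475461030219], [3.657118923010429e-05, 0.9843041149780303, 0.17648061614736552, 4.910288854616929e-06]]
[[-1.0223992293686457, -0.11321246702284561, 1.7749562126038196, 1.635964261979405e-05, 1.4794007411058316, -0.1081706489434735], [0.35039064760225774, -0.43122227426169335, 0.20507347118747016], [0.0002168983631402959, 0.9465972654143144, 0.3224183103212263, 5.687571805940219e-05]]
[[-0.6612653922140054, -0.11415693534197383, 1.7757468114626025, 1.4382188839442664e-05, 1.4794690521488276, -0.04734338119107584], [0.4798781194071846, -0.27938678461341515, 0.20511992086991435], [0.0002394547351463599, 0.8877157966238975, 0.4603917822435986, 0.00011801860761041509]]
[[-0.3927958860172718, -0.006151201082941147, 1.7398546181507681, -0.5114459846363693, 1.5370351425131918, 0.27481286594053234], [0.4798210175893869, -0.2804552231309536, 0.20629170744992953], [0.12052101633984355, 0.857842010213993, 0.4436723464117105, -0.2296445496021056]]
```

step_arm([
  [0,0,-0.05,0,0.14,0,0.085],
  [0,0,-0.05,0,0.14,0,0.085],
  [0,0,-0.05,0,0.14,0,0.085],
  [0,0,0,0,0.14,0,0.085],
  [0,0,0,0,0.14,0,0.085],
])

```text
time: 2.8
tool_pos: [0.5124, -0.2356, 0.3482]
tool_rot: [-0.039, 0.884, 0.458, 0.084]
contact_force: [-0.2, -1.1, -1.6]
gripper_width: 0.992
```

```bash
python3 - <<'E'
from plan import *
s=log();print(s['tool_pos'],s['joint_pos'])
E
```

```text
[ 0.5124431  -0.23556617  0.34818604] [-0.66453125 -0.16104535  1.59245836  0.18716064  1.70855457 -0.02475305]
```

step_arm([
  [0,0,0,0,0.14,0,0.085],
  [0,0,0,0,0.14,0,0.085],
  [0,0,0,0,0.14,0,0.085],
  [0,0,0,0,0.14,0,0.085],
  [0,0,0,0,0.14,0,0.085],
])

```text
time: 3.3
tool_pos: [0.5109, -0.2362, 0.3445]
tool_rot: [-0.195, 0.803, 0.415, 0.381]
contact_force: [0.5, -0.6, -0.7]
gripper_width: 0.995
```

```bash
python3 - <<'E'
from plan import *
s=log();print(s['tool_pos'],s['joint_pos'])
E
cat > kin.py <<'E'
from plan import *
from scipy.optimize import least_squares
import ast
def rot(ax,a): return R.from_rotvec(np.array(ax)*a)
def fk(q,x):
    a1,h,L2,a3,L4,d,lat=x[:7]
    p=np.array([a1,lat,h]); r=rot([0,0,1],q[0]); p=r.apply(p)
    r=r*rot([0,1,0],q[1]); p=p+r.apply([0,0,L2])
    r=r*rot([0,1,0],q[2]); p=p+r.apply([a3,0,L4])
    r=r*rot([0,0,1],S4*q[3])*rot([0,1,0],q[4])
    p=p+r.apply([0,0,d])
    r=r*rot([0,0,1],S6*q[5])*R.from_matrix(M6)
    return p,r
S4=1;S6=1;M6=np.eye(3)
E
cat > fit.py <<'E'
import kin; from kin import *
D=[ast.literal_eval(l) for l in open('log.txt')]
best=None
for s4 in(1,-1):
  for s6 in(1,-1):
    for k in range(4):
      kin.S4,kin.S6=s4,s6; kin.M6=rot([0,0,1],k*np.pi/2).as_matrix()
      e=sum((fk(q,[0,.35,.4,0,.4,.2,0])[1].inv()*q2R(t)).magnitude() for q,p,t in D)
      if best is None or e<best[0]:best=(e,s4,s6,k)
print(best); kin.S4,kin.S6=best[1:3]; kin.M6=rot([0,0,1],best[3]*np.pi/2).as_matrix()
pr=np.array([0,.35,.4,0,.4,.2,-.07])
o=least_squares(lambda x:np.concatenate([(fk(q,x)[0]-p)*1000 for q,p,t in D]+[(x-pr)*1]),pr)
x=o.x; print(x.round(4)); print([(1000*np.linalg.norm(fk(q,x)[0]-p)).round(1) for q,p,t in D])
np.savez('kin.npz',x=x,s=best[1:])
E
python3 fit.py
```

```text
[ 0.51085833 -0.23615385  0.34450686] [-0.98519827 -0.09616298  1.71375028  0.84141199  1.82019082 -0.27779149]
(2.091483346602309e-15, 1, 1, 1)
[0.     0.238  0.4264 0.0957 0.6099 0.3059 0.0742]
[np.float64(0.0), np.float64(0.0), np.float64(0.0), np.float64(0.0), np.float64(0.0), np.float64(0.0)]
```

```bash
cat > ik.py <<'E'
import kin; from kin import *
Z=np.load('kin.npz'); X=Z['x']; kin.S4,kin.S6=Z['s'][:2]; kin.M6=rot([0,0,1],Z['s'][2]*np.pi/2).as_matrix()
LO=np.array([-3.01,-1.01,.06,-1.02,.09,-3.14]);HI=np.array([3.01,2.22,2.58,4.17,2.62,3.14])
def ik(p,Rt,q0):
    def f(q):
        a,r=fk(q,X); return np.concatenate([(a-p)*10,(r.inv()*Rt).as_rotvec()])
    o=least_squares(f,np.clip(q0,LO+1e-3,HI-1e-3),bounds=(LO,HI)); return o.x,np.linalg.norm(o.fun)
def multi(p,Rt,n=12,seed=0):
    g=np.random.default_rng(seed); sols=[]
    for i in range(n):
        q0=LO+(HI-LO)*g.random(6); q0[0]=np.arctan2(p[1],p[0])+g.normal()*.4
        q,e=ik(p,Rt,q0)
        if e<1e-3 and not any(np.abs(q-s).max()<.02 for s in sols): sols.append(q)
    return sols
def tool(dirz,yv,grasp,back=.019):
    r=frame(yv,dirz); return np.array(grasp)+back*r.apply([0,0,1]),r
E
python3 - <<'E'
from ik import *
# placing: x tool up-ish => y = right of pointing direction? lying: x=d,y=right(d)
for tau in(20,30,40):
  print('LIE',tau)
  t=np.radians(tau); d=az(55); zz=-np.sin(t)*d-np.cos(t)*UP
  p,r=tool(zz,az(-35),[.481+.005*d[0],-.2785+.005*d[1],.031]); q,e=ik(p,r,np.array([-.39,0,1.74,-.5,1.53,.27])); print(e.round(4),q.round(2))
  for a in(-90,-60,-30,0,20,40,60,90):
    zz=np.cos(t)*az(a)-np.sin(t)*UP
    p,r=tool(zz,az(a-90),[.527,.190,.07])
    print(tau,a,[s.round(2).tolist() for s in multi(p,r,8)])
E
```

```text
LIE 20
0.0 [-0.47  0.16  1.88 -0.37  1.18  0.29]
20 -90 []
20 -60 []
20 -30 []
20 0 [[0.4, -0.15, 2.48, 3.95, 0.53, -2.16]]
20 20 [[0.09, -0.24, 2.56, 2.55, 0.45, -1.12]]
20 40 [[-0.18, -0.14, 2.48, 1.8, 0.84, -0.73]]
20 60 [[-0.3, 0.05, 2.3, 1.46, 1.17, -0.72]]
20 90 [[-0.29, 0.32, 1.97, 1.12, 1.55, -0.77]]
LIE 30
0.0 [-0.4   0.22  1.85 -0.54  1.25  0.44]
30 -90 []
30 -60 []
30 -30 []
30 0 []
30 20 [[0.1, -0.35, 2.52, 1.88, 0.22, -0.44]]
30 40 [[-0.13, -0.25, 2.45, 1.48, 0.7, -0.38]]
30 60 [[-0.25, -0.06, 2.29, 1.28, 1.05, -0.51]]
30 90 [[-0.25, 0.22, 1.99, 1.01, 1.44, -0.67]]
LIE 40
0.0 [-0.33  0.29  1.82 -0.69  1.33  0.56]
40 -90 []
40 -60 []
40 -30 []
40 0 [[0.35, -0.29, 2.4, -0.94, 0.33, 2.72]]
40 20 [[0.12, -0.37, 2.45, 0.72, 0.26, 0.73]]
40 40 [[-0.07, -0.29, 2.39, 1.09, 0.64, 0.02]]
40 60 [[-0.18, -0.13, 2.26, 1.06, 0.97, -0.28]]
40 90 [[-0.2, 0.14, 2.0, 0.88, 1.35, -0.56]]
```

```bash
cat > g1.py <<'E'
from ik import *
t=np.radians(30); d=az(55); zz=-np.sin(t)*d-np.cos(t)*UP
gp=np.array([.483,-.2785,.031])+.005*d
P,RR=tool(zz,az(-35),gp,.021)
E
python3 - <<'E'
from g1 import *
pre=P-RR.apply([0,0,.09]); print(pre,P)
show(pre,RR,10,.085)
E
```

```text
[ 0.50565627 -0.24614349  0.09075575] [ 0.47984533 -0.28300534  0.01281347]
[-0.0203, 0.0001, 0.0152, 0.0004, -0.1408, -0.0006, 0.085]
[-0.018, 0.0001, 0.0179, 0.0004, -0.1409, -0.0007, 0.085]
[-0.0153, 0.0, 0.0203, 0.0004, -0.1408, -0.0006, 0.085]
[-0.0124, 0.0001, 0.0222, 0.0004, -0.1408, -0.0006, 0.085]
[-0.009, 0.0001, 0.0237, 0.0004, -0.1408, -0.0007, 0.085]
[-0.0057, 0.0001, 0.0248, 0.0005, -0.1409, -0.0006, 0.085]
[-0.0021, 0.0001, 0.0253, 0.0004, -0.1408, -0.0006, 0.085]
[0.0015, 0.0001, 0.0254, 0.0004, -0.1408, -0.0006, 0.085]
[0.005, 0.0001, 0.0249, 0.0004, -0.1408, -0.0007, 0.085]
[0.0084, 0.0001, 0.024, 0.0004, -0.1409, -0.0006, 0.085]
max shift 0.0254 turn 0.1409 endpos [ 0.5056 -0.2461  0.0907]
```

step_arm([
  [-0.02,0,0.015,0,-0.141,0,0.085],
  [-0.018,0,0.018,0,-0.141,0,0.085],
  [-0.015,0,0.02,0,-0.141,0,0.085],
  [-0.012,0,0.022,0,-0.141,0,0.085],
  [-0.009,0,0.024,0,-0.141,0,0.085],
  [-0.006,0,0.025,0,-0.141,0,0.085],
  [-0.002,0,0.025,0,-0.141,0,0.085],
  [0.0015,0,0.025,0,-0.141,0,0.085],
])

```text
time: 4.1
tool_pos: [0.5063, -0.2435, 0.1424]
tool_rot: [0.06, 0.881, 0.456, -0.111]
contact_force: [-0.5, 0.4, -1.2]
gripper_width: 0.993
```

step_arm([
  [0.005,0,0.025,0,-0.141,0,0.085],
  [0.008,0,0.024,0,-0.141,0,0.085],
  [0,0,0,0,0,0,0.085],
  [0,0,0,0,0,0,0.085],
])

```text
time: 4.5
tool_pos: [0.5036, -0.2449, 0.09]
tool_rot: [0.119, 0.857, 0.444, -0.233]
contact_force: [-0.7, -0.9, 0.7]
gripper_width: 0.999
```

```bash
python3 - <<'E'
from g1 import *
log(); show(P,RR,4,.085)
print(state()['joint_pos'])
rgb,_=grab_frame("scene"); save('s1.png',cv2.resize(rgb[90:290,80:280],None,fx=3,fy=3,interpolation=cv2.INTER_CUBIC))
E
```

```text
[0.0001, 0.0007, 0.0223, -0.001, 0.0014, -0.0005, 0.085]
[0.0, 0.0007, 0.0223, -0.001, 0.0015, -0.0005, 0.085]
[0.0001, 0.0006, 0.0223, -0.001, 0.0014, -0.0005, 0.085]
[-0.0, 0.0006, 0.0224, -0.001, 0.0014, -0.0005, 0.085]
max shift 0.0224 turn 0.0019 endpos [ 0.4798 -0.283   0.0128]
[-0.32115727  0.15055031  1.78224637 -0.51166077  1.40282175  0.43024997]
```

View pics/s1.png

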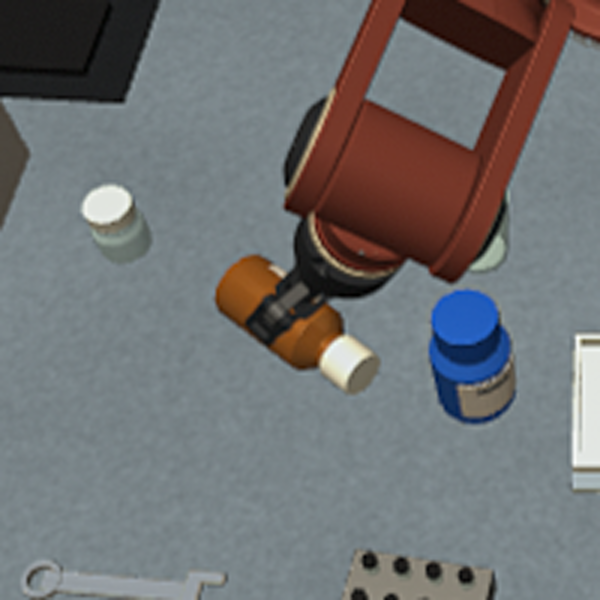

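The gripper is lined up above the middle of the bottle's body, with the fingers at about (270,315) in this crop. I'll advance and grip.

step_arm([
  [0,0.001,0.022,0,0,0,0.085],
  [0,0,0.022,0,0,0,0.085],
  [0,0.001,0.022,0,0,0,0.085],
  [0,0,0.023,0,0,0,0.085],
  [0,0,0,0,0,0,0.085],
  [0,0,0,0,0,0,0.04],
  [0,0,0,0,0,0,0.04],
  [0,0,0,0,0,0,0.04],
])

```text
time: 5.35
tool_pos: [0.4806, -0.2837, 0.0179]
tool_rot: [0.121, 0.858, 0.443, -0.232]
contact_force: [-2.9, 4.7, 8.5]
gripper_width: 0.627
```

step_arm([
  [0,0,0,0,0,0,0.04],
  [0,0,0,0,0,0,0.04],
  [0,0,0,0,0,0,0.04],
])

```text
time: 5.65
tool_pos: [0.4806, -0.2837, 0.0179]
tool_rot: [0.121, 0.857, 0.443, -0.233]
contact_force: [-3.5, 3.8, 8.9]
gripper_width: 0.627
```

```bash
python3 - <<'E'
from g1 import *
log()
rgb,_=grab_frame("scene"); save('s2.png',cv2.resize(rgb[140:260,120:260],None,fx=5,fy=5,interpolation=cv2.INTER_CUBIC))
E
```

```text
(no output)
```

View pics/s2.png

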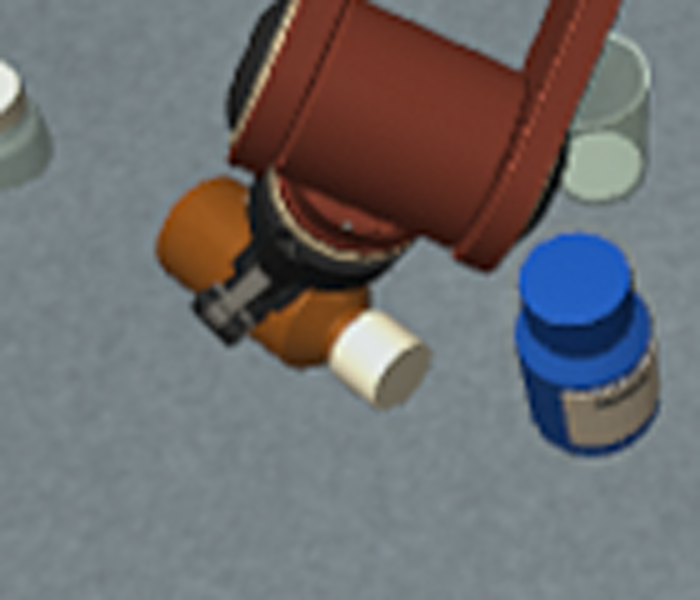

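The fingers close around the full body at about (225,305) in this crop. I'll lift gently and check that it holds.

```bash
python3 - <<'E'
from g1 import *
s=state(); p=np.array(s['tool_pos'])
show(p+[0,0,.09],q2R(s['tool_rot']),5,.04)
E
```

```text
[-0.0091, 0.0, -0.0155, 0.0, 0.0, 0.0, 0.04]
[-0.0091, 0.0001, -0.0155, 0.0, 0.0, 0.0, 0.04]
[-0.0091, 0.0, -0.0156, 0.0, 0.0, 0.0, 0.04]
[-0.0092, 0.0001, -0.0155, 0.0, 0.0, 0.0, 0.04]
[-0.0091, -0.0, -0.0155, 0.0, 0.0, 0.0, 0.04]
max shift 0.0181 turn 0.0 endpos [ 0.4806 -0.2837  0.1079]
```

step_arm([
  [-0.005,0,-0.009,0,0,0,0.04],
  [-0.009,0,-0.0155,0,0,0,0.04],
  [-0.009,0,-0.0155,0,0,0,0.04],
  [-0.009,0,-0.0155,0,0,0,0.04],
  [-0.009,0,-0.0155,0,0,0,0.04],
  [-0.005,0,-0.009,0,0,0,0.04],
  [0,0,0,0,0,0,0.04],
])

```text
time: 6.4
tool_pos: [0.4813, -0.2835, 0.109]
tool_rot: [0.122, 0.858, 0.443, -0.231]
contact_force: [0.2, -0.2, -2.3]
gripper_width: 0.623
```

```bash
python3 - <<'E'
from g1 import *
log()
rgb,d=grab_frame("scene"); save('s3.png',cv2.resize(rgb[120:260,120:260],None,fx=5,fy=5,interpolation=cv2.INTER_CUBIC))
E
```

```text
(no output)
```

View pics/s3.png

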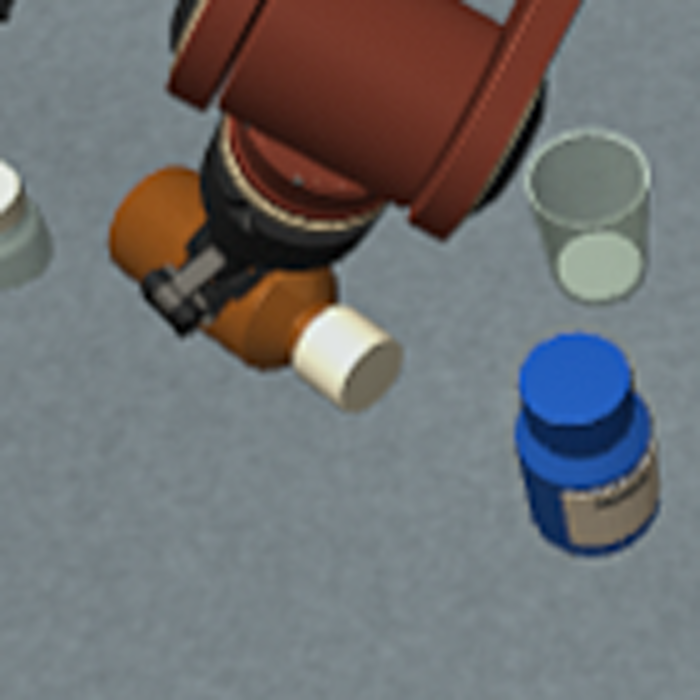

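```bash
cat > g2.py <<'E'
from ik import *
def checkpath(p0,R0,p1,R1,n=8,pivot=.022):
    q=np.array(state()['joint_pos']); g=np.array([0,0,-pivot]); a=p0+R0.apply(g); b=p1+R1.apply(g); rv=(R0.inv()*R1).as_rotvec()
    for i in range(1,n+1):
        Rt=R0*R.from_rotvec(rv*i/n); q,e=ik(a+(b-a)*i/n-Rt.apply(g),Rt,q); print(q.round(2),round(e,4))
E
python3 - <<'E'
from g2 import *
s=state(); p=np.array(s['tool_pos']);r=q2R(s['tool_rot'])
print(r.as_matrix().round(3))
R1=r*rot([0,1,0],np.pi/2)
g=p-.022*r.apply([0,0,1])
p1=g+.022*R1.apply([0,0,1])
checkpath(p,r,p1,R1)
show(p1,R1,12,.04,pivot=.022)
E
```

```text
[[ 0.499  0.816 -0.29 ]
 [ 0.704 -0.578 -0.413]
 [-0.505  0.002 -0.863]]
[-0.48  0.03  1.83 -0.34  1.33  0.23] 0.0
[-0.58 -0.01  1.85 -0.14  1.3   0.08] 0.0
[-0.68 -0.03  1.87  0.06  1.3  -0.08] 0.0
[-0.78 -0.02  1.87  0.26  1.33 -0.23] 0.0
[-0.87  0.01  1.88  0.45  1.39 -0.37] 0.0
[-0.95  0.07  1.88  0.61  1.46 -0.49] 0.0
[-1.02  0.14  1.87  0.76  1.55 -0.59] 0.0
[-1.07  0.23  1.85  0.89  1.65 -0.67] 0.0
[0.0029, -0.0, -0.0002, 0.0, 0.1309, 0.0, 0.04]
[0.0028, -0.0, -0.0002, -0.0, 0.1309, 0.0, 0.04]
[0.0029, -0.0, -0.0002, 0.0, 0.1309, 0.0, 0.04]
[0.0029, 0.0, -0.0002, -0.0, 0.1309, 0.0, 0.04]
[0.0028, 0.0, -0.0001, -0.0, 0.1309, 0.0, 0.04]
[0.0029, -0.0, -0.0002, -0.0, 0.1309, 0.0, 0.04]
[0.0029, -0.0, -0.0002, -0.0, 0.1309, -0.0, 0.04]
[0.0029, -0.0, -0.0002, -0.0, 0.1309, 0.0, 0.04]
[0.0028, -0.0, -0.0002, -0.0, 0.1309, 0.0, 0.04]
[0.0029, -0.0, -0.0002, -0.0, 0.1309, -0.0, 0.04]
[0.0029, -0.0, -0.0002, -0.0, 0.1309, 0.0, 0.04]
[0.0028, -0.0, -0.0002, -0.0, 0.1309, -0.0, 0.04]
max shift 0.0029 turn 0.1309 endpos [ 0.4977 -0.2585  0.1152]
```

step_arm([
  [0.003,0,0,0,0.08,0,0.04],
  [0.003,0,0,0,0.13,0,0.04],
  [0.003,0,0,0,0.13,0,0.04],
  [0.003,0,0,0,0.13,0,0.04],
  [0.003,0,0,0,0.13,0,0.04],
  [0.003,0,0,0,0.13,0,0.04],
  [0.003,0,0,0,0.13,0,0.04],
  [0.003,0,0,0,0.13,0,0.04],
])

```text
time: 7.25
tool_pos: [0.4922, -0.2642, 0.103]
tool_rot: [-0.106, 0.864, 0.447, 0.204]
contact_force: [-0.3, 0.4, -3.4]
gripper_width: 0.625
```

step_arm([
  [0.003,0,0,0,0.13,0,0.04],
  [0.003,0,0,0,0.13,0,0.04],
  [0.003,0,0,0,0.13,0,0.04],
  [0.003,0,0,0,0.13,0,0.04],
  [0.002,0,0,0,0.06,0,0.04],
  [0,0,0,0,0,0,0.04],
  [0,0,0,0,0,0,0.04],
])

```text
time: 7.95
tool_pos: [0.4986, -0.2554, 0.1113]
tool_rot: [-0.229, 0.771, 0.399, 0.44]
contact_force: [0.9, 0.1, -2.6]
gripper_width: 0.626
```

```bash
python3 - <<'E'
from g2 import *
s=log(); print(s['joint_pos'].round(2), q2R(s['tool_rot']).as_matrix().round(3))
for n in("scene","top"):
    rgb,d=grab_frame(n); np.savez(n+'1.npz',rgb=rgb,d=d)
    c=(190,185) if n=="scene" else (400,225)
    save(n+'4.png',cv2.resize(rgb[c[1]-75:c[1]+75,c[0]-75:c[0]+75],None,fx=4,fy=4,interpolation=cv2.INTER_CUBIC))
E
```

```text
[-1.06  0.23  1.86  0.89  1.64 -0.67] [[ 0.295  0.816  0.497]
 [ 0.413 -0.578  0.704]
 [ 0.862 -0.002 -0.508]]
```

View pics/scene4.png

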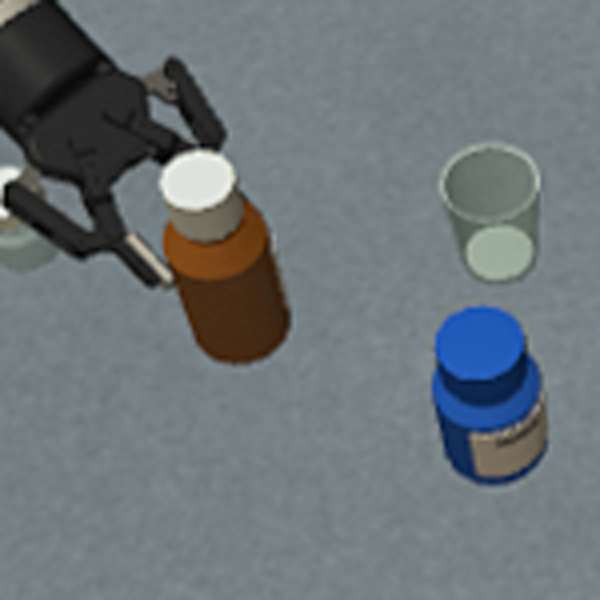

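View pics/top4.png

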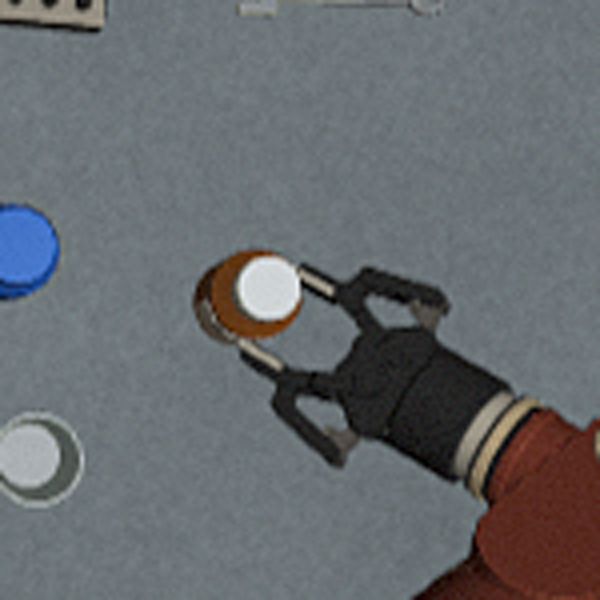

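```bash
cat > bfit.py <<'E'
from plan import *
from scipy.optimize import least_squares
def prof(h): return np.interp(h,[0,.095,.110,.118,.1181,.150],[.031,.031,.017,.017,.021,.021])
def fitb(k,c0,tilt=True,x0=(0,0)):
    """c0: approx origin (on axis 55mm above base); returns origin, axis, pts"""
    pts=[]
    for n in("scene","top"):
        f=np.load(n+f'{k}.npz'); P=cloud(n,f['d']); hsv=cv2.cvtColor(f['rgb'],cv2.COLOR_RGB2HSV)
        near=(f['d']>0)&(np.hypot(P[...,0]-c0[0],P[...,1]-c0[1])<.07)&(abs(P[...,2]-c0[2]-.02)<.09)
        am=near&(hsv[...,1]>140)&(hsv[...,0]<20)&(hsv[...,2]>50)
        # big component only
        wh=near&(hsv[...,1]<60)&(hsv[...,2]>110)&(P[...,2]>c0[2]+.05)
        for m in(am,wh):
            nl,lab,st,_=cv2.connectedComponentsWithStats(m.astype(np.uint8))
            if nl>1:
                i=1+st[1:,4].argmax(); mm=cv2.erode((lab==i).astype(np.uint8),np.ones((2,2)))>0
                pts.append(P[mm])
        print(n,am.sum(),wh.sum())
    p=np.vstack(pts)
    def res(x,full=False):
        a=np.array([x[3],x[4],1]); a/=np.linalg.norm(a); q=p-x[:3]; h=q@a; r=np.linalg.norm(q-np.outer(h,a),axis=1); h=h+.055
        side=r-prof(np.clip(h,0,.15)); top=h-.150
        e=np.where(np.abs(top)<np.abs(side),top,side)
        e=np.where(h>.15,top,e)
        return e
    b=None
    for tx in(-.2,0,.2):
        for ty in(-.2,0,.2):
            o=least_squares(res,[*c0,tx,ty],loss='soft_l1',f_scale=.002)
            if b is None or o.cost<b.cost:b=o
    print(len(p),'resid',np.abs(b.fun).mean(),np.median(np.abs(res(b.x))))
    return b.x
E
python3 - <<'E'
from bfit import *
s=state(); r=q2R(s['tool_rot']); p=np.array(s['tool_pos'])
x=fitb(1,p-.02*r.apply([0,0,1])); print(x.round(4))
a=np.array([x[3],x[4],1]);a/=np.linalg.norm(a); print('tilt deg',np.degrees(np.arccos(a[2])),'axis in tool',r.inv().apply(a).round(3),'origin in tool',r.inv().apply(x[:3]-p).round(4))
E
```

```text
scene 761 289
top 155 196
1170 resid 0.001309466370501805 0.0009950554130772893
[ 0.4922 -0.2667  0.1169  0.0218  0.0393]
tilt deg 2.5719816612316624 axis in tool [ 0.883 -0.004 -0.469] origin in tool [-0.0031  0.0006 -0.0135]
```

step_arm([
  [0.001,0,0,0,0.045,0,0.04],
  [-0.0087,0,0.005,0,0,0,0.04],
  [-0.0087,0,0.005,0,0,0,0.04],
  [-0.0087,0,0.005,0,0,0,0.04],
  [-0.0087,0,0.005,0,0,0,0.04],
  [-0.0087,0,0.005,0,0,0,0.04],
  [0,0,0,0,0,0,0.04],
])

```text
time: 8.75
tool_pos: [0.4998, -0.2527, 0.0613]
tool_rot: [-0.239, 0.761, 0.393, 0.458]
contact_force: [-0.5, 0.2, -3.9]
gripper_width: 0.623
```

```bash
python3 - <<'E'
from bfit import *
s=state(); r=q2R(s['tool_rot']); p=np.array(s['tool_pos'])
for n in("scene","top"):
    rgb,d=grab_frame(n); np.savez(n+'2.npz',rgb=rgb,d=d)
x=fitb(2,p-.015*r.apply([0,0,1])); print(x.round(4))
a=np.array([x[3],x[4],1]);a/=np.linalg.norm(a); print('tilt deg',np.degrees(np.arccos(a[2])),'origin in tool',r.inv().apply(x[:3]-p).round(4)); print(r.inv().apply([0,0,-1]))
E
```

```text
scene 704 268
top 147 187
1097 resid 0.0015635814409708847 0.0010898561055492952
[ 0.4933 -0.2641  0.0661 -0.0042  0.0073]
tilt deg 0.4804645214220034 origin in tool [-0.0019  0.0013 -0.0138]
[-0.88478226  0.00330414  0.46599296]
```

step_arm([
  [-0.0045,0,0.0025,0,0,0,0.04],
  [-0.003,0,0.0015,0,0,0,0.04],
  [0,0,0,0,0,0,0.04],
])

```text
time: 9.15
tool_pos: [0.5003, -0.2535, 0.0543]
tool_rot: [-0.237, 0.761, 0.393, 0.458]
contact_force: [0.6, -0.6, -3.5]
gripper_width: 0.621
```

step_arm([
  [-0.0018,0,0.0009,0,0,0,0.04],
  [0,0,0,0,0,0,0.04],
])

```text
time: 9.35
tool_pos: [0.5004, -0.2537, 0.0526]
tool_rot: [-0.237, 0.761, 0.393, 0.459]
contact_force: [-0.6, -0.3, -3.1]
gripper_width: 0.623
```

step_arm([
  [-0.0013,0,0.0007,0,0,0,0.04],
  [0,0,0,0,0,0,0.04],
])

```text
time: 9.55
tool_pos: [0.5004, -0.2537, 0.0512]
tool_rot: [-0.237, 0.761, 0.393, 0.459]
contact_force: [-0.5, 0.2, -2.4]
gripper_width: 0.629
```

step_arm([
  [-0.0009,0,0.0005,0,0,0,0.04],
  [0,0,0,0,0,0,0.04],
])

```text
time: 9.75
tool_pos: [0.5005, -0.2539, 0.051]
tool_rot: [-0.237, 0.76, 0.394, 0.459]
contact_force: [-2.7, -0.4, 1.1]
gripper_width: 0.627
```

step_arm([
  [0,0,0,0,0,0,0.06],
  [0,0,0,0,0,0,0.07],
  [0,0,0,0,0,0,0.085],
  [0,0,0,0,0,0,0.085],
  [0,0,0,0,0,0,0.085],
])

```text
time: 10.25
tool_pos: [0.5005, -0.2537, 0.0503]
tool_rot: [-0.237, 0.761, 0.394, 0.459]
contact_force: [-0.6, 0.6, 0.6]
gripper_width: 0.996
```

```bash
python3 - <<'E'
from bfit import *
s=state(); r=q2R(s['tool_rot']); p=np.array(s['tool_pos'])
for n in("scene","top"):
    rgb,d=grab_frame(n); np.savez(n+'3.npz',rgb=rgb,d=d)
    c=(190,185) if n=="scene" else (400,225)
    save(n+'5.png',cv2.resize(rgb[c[1]-50:c[1]+50,c[0]-50:c[0]+50],None,fx=4,fy=4,interpolation=cv2.INTER_CUBIC))
x=fitb(3,p-.015*r.apply([0,0,1])); print(x.round(4))
a=np.array([x[3],x[4],1]);a/=np.linalg.norm(a); print('tilt deg',np.degrees(np.arccos(a[2])),'origin in tool',r.inv().apply(x[:3]-p).round(4)); print(r.inv().apply([0,0,-1]))
E
cd pics; python3 -c "
import cv2,numpy as np;cv2.imwrite('st5.png',np.hstack([cv2.imread('scene5.png'),cv2.imread('top5.png')]))"
```

```text
scene 682 264
top 144 183
1051 resid 0.001494985384103551 0.0010676267367918657
[ 0.4939 -0.2661  0.0553 -0.0011 -0.0049]
tilt deg 0.2879570278161183 origin in tool [-0.0021  0.0018 -0.0147]
[-8.84375840e-01 -9.62082209e-05  4.66775497e-01]
```

View pics/st5.png

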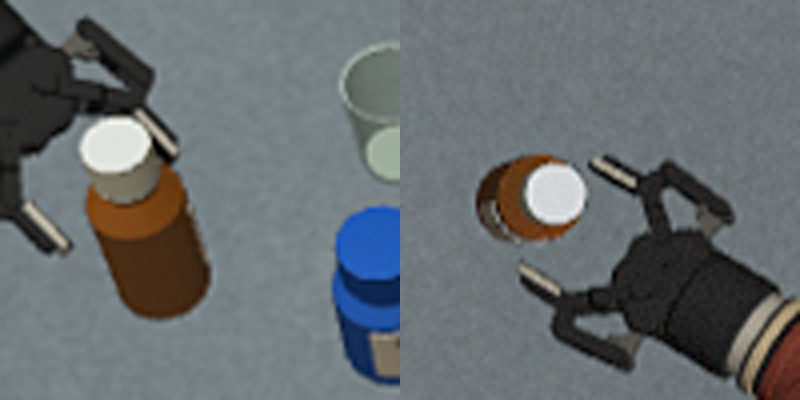

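step_arm([
  [0,0,-0.02,0,0,0,0.085],
  [0,0,-0.04,0,0,0,0.085],
  [0,0,-0.04,0,0,0,0.085],
  [0.03,0,-0.04,0,0,0,0.085],
  [0.04,0,-0.03,0,0,0,0.085],
  [0.03,0,0,0,0,0,0.085],
])

```text
time: 10.95
tool_pos: [0.4397, -0.3428, 0.2232]
tool_rot: [-0.233, 0.762, 0.394, 0.459]
contact_force: [0.6, 0.1, -0.5]
gripper_width: 0.995
```

```bash
python3 - <<'E'
from bfit import *
from g2 import *
for n in("scene","top"):
    rgb,d=grab_frame(n); np.savez(n+'4.npz',rgb=rgb,d=d)
x=fitb(4,[.494,-.266,.055]); print(x.round(4))
# label direction from top
f=np.load('top4.npz');P=cloud('top',f['d']);hsv=cv2.cvtColor(f['rgb'],cv2.COLOR_RGB2HSV)
q=P-x[:3]; r=np.hypot(q[...,0],q[...,1]); 
m=(f['d']>0)&(abs(r-.031)<.006)&(P[...,2]>.015)&(P[...,2]<.09)
lab=m&(hsv[...,1]<110); am=m&(hsv[...,1]>=130)
for k in(lab,am):
    A=np.degrees(np.arctan2(q[...,1][k],q[...,0][k]))%360; print(k.sum(),np.percentile(A,[3,20,50,80,97]).round(0) if k.sum() else '')
s=state();p=np.array(s['tool_pos']);r=q2R(s['tool_rot']);print(p)
R1=frame(az(-116),-UP); p1=np.array([x[0],x[1],.25]); checkpath(p,r,p1,R1,pivot=0); show(p1,R1,15,.085)
save('top6.png',cv2.resize(f['rgb'][180:270,350:450],None,fx=6,fy=6,interpolation=cv2.INTER_CUBIC))
E
```

```text
scene 686 259
top 146 182
1068 resid 0.0014779757073611528 0.0010742193050669365
[ 0.4941 -0.2662  0.0555 -0.0026 -0.0081]
54 [100. 112. 131. 155. 179.]
29 [ 39.  52.  76.  90. 111.]
[ 0.44103524 -0.340908    0.22367094]
[-1.2   0.06  1.79  0.84  1.77 -0.42] 0.0
[-1.16 -0.05  1.85  0.78  1.66 -0.2 ] 0.0
[-1.1  -0.15  1.88  0.69  1.57  0.03] 0.0
[-1.02 -0.21  1.89  0.58  1.49  0.3 ] 0.0
[-0.92 -0.24  1.88  0.43  1.44  0.58] 0.0
[-0.82 -0.24  1.84  0.27  1.44  0.86] 0.0
[-0.72 -0.19  1.78  0.13  1.48  1.14] 0.0
[-0.63 -0.12  1.71  0.    1.56  1.4 ] 0.0
[0.0044, 0.0, 0.0046, -0.0499, -0.0597, 0.0843, 0.085]
[0.0047, -0.0006, 0.0042, -0.0499, -0.0597, 0.0843, 0.085]
[0.0048, -0.0011, 0.004, -0.0499, -0.0597, 0.0843, 0.085]
[0.005, -0.0018, 0.0036, -0.0499, -0.0596, 0.0843, 0.085]
[0.0049, -0.0024, 0.0031, -0.0499, -0.0597, 0.0843, 0.085]
[0.005, -0.003, 0.0028, -0.0499, -0.0597, 0.0843, 0.085]
[0.0048, -0.0034, 0.0023, -0.0499, -0.0597, 0.0843, 0.085]
[0.0046, -0.004, 0.0018, -0.0499, -0.0597, 0.0843, 0.085]
[0.0043, -0.0044, 0.0014, -0.0499, -0.0596, 0.0843, 0.085]
[0.004, -0.0049, 0.0009, -0.0499, -0.0597, 0.0843, 0.085]
[0.0037, -0.0052, 0.0004, -0.0499, -0.0597, 0.0843, 0.085]
[0.0032, -0.0055, -0.0001, -0.05, -0.0597, 0.0843, 0.085]
[0.0027, -0.0057, -0.0005, -0.0499, -0.0597, 0.0843, 0.085]
[0.0021, -0.0059, -0.001, -0.0499, -0.0597, 0.0843, 0.085]
[0.0016, -0.006, -0.0014, -0.0499, -0.0597, 0.0843, 0.085]
max shift 0.0065 turn 0.1148 endpos [ 0.4941 -0.2662  0.25  ]
```

View pics/top6.png

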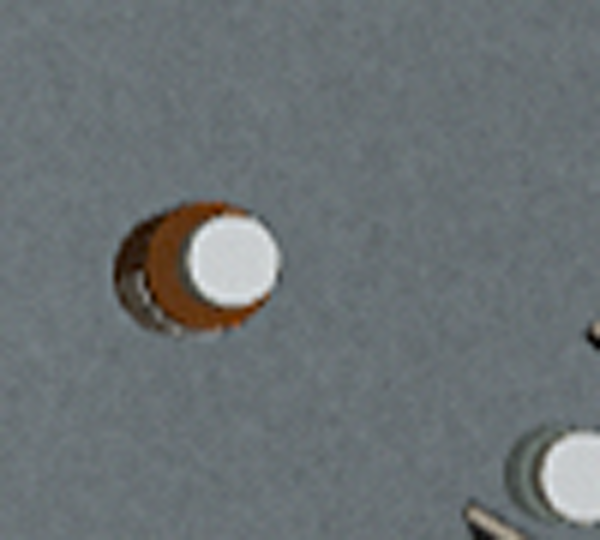

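The bottle stands upright at about (200,265) in this crop. Its label starts near azimuth 103°, which puts the label centre at about 154°. Next I'll go above the cap.

step_arm([
  [0.0045,0,0.0045,-0.05,-0.06,0.084,0.085],
  [0.0047,-0.0006,0.004,-0.05,-0.06,0.084,0.085],
  [0.005,-0.001,0.004,-0.05,-0.06,0.084,0.085],
  [0.005,-0.002,0.0035,-0.05,-0.06,0.084,0.085],
  [0.005,-0.0025,0.003,-0.05,-0.06,0.084,0.085],
  [0.005,-0.003,0.003,-0.05,-0.06,0.084,0.085],
  [0.005,-0.0035,0.0025,-0.05,-0.06,0.084,0.085],
  [0.0045,-0.004,0.002,-0.05,-0.06,0.084,0.085],
])

```text
time: 11.85
tool_pos: [0.4681, -0.2984, 0.2319]
tool_rot: [-0.123, 0.962, 0.07, 0.232]
contact_force: [0.7, -0.7, -0.2]
gripper_width: 0.994
```

step_arm([
  [0.0045,-0.0045,0.0015,-0.05,-0.06,0.084,0.085],
  [0.004,-0.005,0.001,-0.05,-0.06,0.084,0.085],
  [0.0035,-0.005,0.0005,-0.05,-0.06,0.084,0.085],
  [0.003,-0.0055,0,-0.05,-0.06,0.084,0.085],
  [0.003,-0.006,-0.0005,-0.05,-0.06,0.084,0.085],
  [0.002,-0.006,-0.001,-0.05,-0.06,0.084,0.085],
  [0.0015,-0.006,-0.0015,-0.05,-0.06,0.084,0.085],
  [0,0,0,0,0,0,0.085],
])

```text
time: 12.65
tool_pos: [0.4948, -0.2621, 0.244]
tool_rot: [-0.002, 0.975, -0.222, -0.005]
contact_force: [-0.4, -0.1, 0.7]
gripper_width: 0.995
```

```bash
python3 - <<'E'
from plan import *
s=log(); print(s['tool_pos'],s['joint_pos'].round(3)); show([.494,-.2662,.112],frame(az(-116),-UP),5,.085)
E
```

```text
[ 0.49479959 -0.26205112  0.24399596] [-0.62  -0.115  1.712 -0.     1.556  1.398]
[0.0005, 0.0009, 0.0264, -0.0003, 0.0022, 0.0013, 0.085]
[0.0005, 0.0008, 0.0264, -0.0004, 0.0022, 0.0013, 0.085]
[0.0003, 0.0009, 0.0264, -0.0003, 0.0022, 0.0013, 0.085]
[0.0004, 0.0008, 0.0264, -0.0003, 0.0022, 0.0013, 0.085]
[0.0002, 0.0008, 0.0264, -0.0004, 0.0022, 0.0012, 0.085]
max shift 0.0264 turn 0.0026 endpos [ 0.494  -0.2662  0.112 ]
```

step_arm([
  [0.0005,0.001,0.026,0,0.002,0.001,0.085],
  [0.0005,0.001,0.026,0,0.002,0.001,0.085],
  [0.0005,0.001,0.026,0,0.002,0.001,0.085],
  [0.0003,0.001,0.026,0,0.002,0.001,0.085],
  [0.0002,0.0004,0.027,0,0.002,0.001,0.085],
  [0,0,0,0,0,0,0.085],
  [0,0,0,0,0,0,0.06],
])

```text
time: 13.35
tool_pos: [0.4923, -0.2675, 0.1132]
tool_rot: [-0.001, 0.974, -0.226, 0.0]
contact_force: [-0.0, -0.4, 0.6]
gripper_width: 0.854
```

step_arm([
  [0,0,0,0,0,0,0.045],
  [0,0,0,0,0,0,0.02],
  [0,0,0,0,0,0,0.02],
  [0,0,0,0,0,0,0.02],
  [0,0,0,0,0,0,0.02],
])

```text
time: 13.85
tool_pos: [0.4947, -0.2679, 0.1163]
tool_rot: [-0.0, 0.974, -0.225, 0.003]
contact_force: [-1.1, 1.2, 6.3]
gripper_width: 0.45
```

```bash
python3 - <<'E'
from bfit import *
for n in("scene","top"):
    rgb,d=grab_frame(n); np.savez(n+'5.npz',rgb=rgb,d=d)
rgb=np.load('scene5.npz')['rgb']
save('s7.png',cv2.resize(rgb[110:260,120:260],None,fx=4,fy=4,interpolation=cv2.INTER_CUBIC))
E
```

```text
(no output)
```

View pics/s7.png

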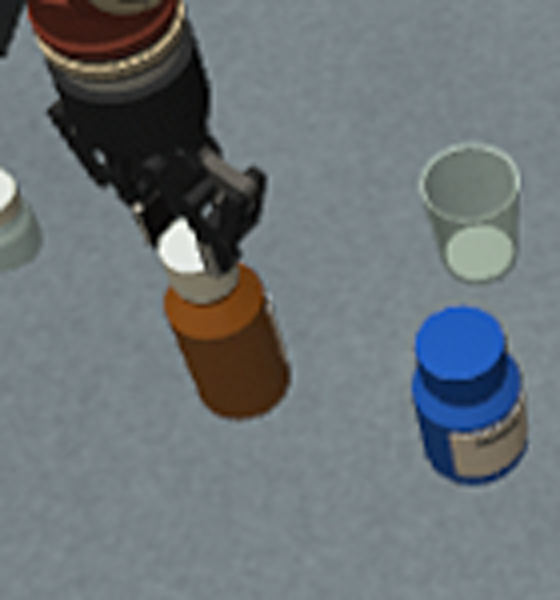

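step_arm([
  [0,0,-0.005,0,0,0,0.02],
  [0,0,-0.01,0,0,0,0.02],
  [0,0,-0.02,0,0,0,0.02],
  [0,0,-0.03,0,0,0,0.02],
  [0,0,-0.035,0,0,0,0.02],
  [0,0,-0.03,0,0,0,0.02],
  [0,0,-0.02,0,0,0,0.02],
  [0,0,-0.01,0,0,0,0.02],
])

```text
time: 14.75
tool_pos: [0.4935, -0.2677, 0.2764]
tool_rot: [-0.0, 0.974, -0.225, 0.002]
contact_force: [0.5, -0.5, -2.8]
gripper_width: 0.455
```

```bash
cat > tr2.py <<'E'
from plan import *
# transit with yaw beyond pi: piecewise
import sys
s=log(); p0=np.array(s['tool_pos']); R0=q2R(s['tool_rot']); print(p0,s['joint_pos'].round(2),s['contact_force'])
n=int(sys.argv[1]); tot=float(sys.argv[2]); p1=np.array(eval(sys.argv[3])); w=float(sys.argv[4])
p,r=p0,R0; step=round(-tot/n,3)
for i in range(1,n+1):
    d=r.inv().apply(p0+(p1-p0)*i/n-p).round(3); print([*d.tolist(),0,0,step,w]); p=p+r.apply(d); r=r*R.from_rotvec([0,0,step])
print(p)
E
python3 tr2.py 32 3.655 '[.5267,.193,.28]' .02; python3 - <<'E'
from plan import *
rgb,_=grab_frame("scene"); save('s8.png',cv2.resize(rgb[50:230,100:260],None,fx=3,fy=3,interpolation=cv2.INTER_CUBIC))
E
```

```text
[ 0.49345283 -0.26769162  0.2763956 ] [-0.63 -0.13  1.68  0.    1.6   1.4 ] [ 0.49867575 -0.47914226 -2.84197664]
[-0.005, -0.013, -0.0, 0, 0, -0.114, 0.02]
[-0.004, -0.014, -0.0, 0, 0, -0.114, 0.02]
[-0.002, -0.015, -0.0, 0, 0, -0.114, 0.02]
[-0.001, -0.014, -0.0, 0, 0, -0.114, 0.02]
[0.001, -0.014, -0.001, 0, 0, -0.114, 0.02]
[0.003, -0.015, 0.0, 0, 0, -0.114, 0.02]
[0.004, -0.013, 0.0, 0, 0, -0.114, 0.02]
[0.006, -0.014, 0.0, 0, 0, -0.114, 0.02]
[0.007, -0.012, -0.0, 0, 0, -0.114, 0.02]
[0.009, -0.012, -0.0, 0, 0, -0.114, 0.02]
[0.01, -0.01, -0.0, 0, 0, -0.114, 0.02]
[0.011, -0.009, -0.0, 0, 0, -0.114, 0.02]
[0.012, -0.008, -0.001, 0, 0, -0.114, 0.02]
[0.013, -0.007, 0.0, 0, 0, -0.114, 0.02]
[0.013, -0.005, 0.0, 0, 0, -0.114, 0.02]
[0.014, -0.004, 0.0, 0, 0, -0.114, 0.02]
[0.015, -0.001, -0.0, 0, 0, -0.114, 0.02]
[0.014, -0.001, -0.0, 0, 0, -0.114, 0.02]
[0.014, 0.002, -0.0, 0, 0, -0.114, 0.02]
[0.015, 0.003, -0.0, 0, 0, -0.114, 0.02]
[0.013, 0.004, -0.001, 0, 0, -0.114, 0.02]
[0.013, 0.007, 0.0, 0, 0, -0.114, 0.02]
[0.013, 0.007, 0.0, 0, 0, -0.114, 0.02]
[0.011, 0.009, 0.0, 0, 0, -0.114, 0.02]
[0.01, 0.01, 0.0, 0, 0, -0.114, 0.02]
[0.009, 0.012, -0.0, 0, 0, -0.114, 0.02]
[0.008, 0.012, -0.0, 0, 0, -0.114, 0.02]
[0.006, 0.013, -0.0, 0, 0, -0.114, 0.02]
[0.005, 0.013, -0.0, 0, 0, -0.114, 0.02]
[0.003, 0.015, -0.001, 0, 0, -0.114, 0.02]
[0.001, 0.014, 0.0, 0, 0, -0.114, 0.02]
[0.0, 0.014, 0.0, 0, 0, -0.114, 0.02]
[0.52695493 0.19264279 0.28016907]
```

View pics/s8.png

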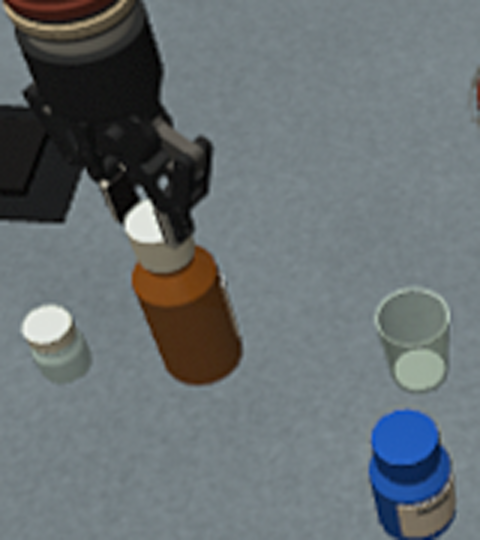

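step_arm([
  [-0.005,-0.013,0,0,0,-0.08,0.02],
  [-0.004,-0.014,0,0,0,-0.114,0.02],
  [-0.002,-0.015,0,0,0,-0.114,0.02],
  [-0.001,-0.014,0,0,0,-0.114,0.02],
  [0.001,-0.014,0,0,0,-0.114,0.02],
  [0.003,-0.015,0,0,0,-0.114,0.02],
  [0.004,-0.013,0,0,0,-0.114,0.02],
  [0.006,-0.014,0,0,0,-0.114,0.02],
])

```text
time: 15.6
tool_pos: [0.5039, -0.1512, 0.2717]
tool_rot: [-0.001, 0.977, 0.212, -0.0]
contact_force: [0.1, 0.4, -3.7]
gripper_width: 0.452
```

step_arm([
  [0.007,-0.012,0,0,0,-0.114,0.02],
  [0.009,-0.012,0,0,0,-0.114,0.02],
  [0.01,-0.01,0,0,0,-0.114,0.02],
  [0.011,-0.009,0,0,0,-0.114,0.02],
  [0.012,-0.008,0,0,0,-0.114,0.02],
  [0.013,-0.007,0,0,0,-0.114,0.02],
  [0.013,-0.005,0,0,0,-0.114,0.02],
  [0.014,-0.004,0,0,0,-0.114,0.02],
])

```text
time: 16.4
tool_pos: [0.5155, -0.0371, 0.2718]
tool_rot: [-0.001, 0.784, 0.621, -0.0]
contact_force: [-0.5, -0.5, -3.4]
gripper_width: 0.451
```

step_arm([
  [0.015,-0.001,0,0,0,-0.114,0.02],
  [0.014,-0.001,0,0,0,-0.114,0.02],
  [0.014,0.002,0,0,0,-0.114,0.02],
  [0.015,0.003,0,0,0,-0.114,0.02],
  [0.013,0.004,0,0,0,-0.114,0.02],
  [0.013,0.007,0,0,0,-0.114,0.02],
  [0.013,0.007,0,0,0,-0.114,0.02],
  [0.011,0.009,0,0,0,-0.114,0.02],
])

```text
time: 17.2
tool_pos: [0.528, 0.0779, 0.2719]
tool_rot: [-0.001, 0.43, 0.903, 0.0]
contact_force: [1.1, 0.7, -3.3]
gripper_width: 0.454
```

```bash
python3 - <<'E'
from plan import *
s=log(); print(s['tool_pos'],s['joint_pos'].round(2),s['gripper_width'])
show([.5267,.193,.28],frame(az(93.4),-UP),9,.02)
E
```

```text
[0.52803249 0.07788101 0.27192994] [ 0.01 -0.2   1.74  0.    1.6  -0.67] 0.45412646704816834
[0.01, 0.0079, -0.0009, 0.0, -0.0003, -0.1055, 0.02]
[0.0092, 0.009, -0.0009, 0.0001, -0.0002, -0.1054, 0.02]
[0.0081, 0.0098, -0.0008, 0.0, -0.0003, -0.1055, 0.02]
[0.0071, 0.0107, -0.0009, 0.0001, -0.0002, -0.1054, 0.02]
[0.0059, 0.0114, -0.0009, 0.0, -0.0003, -0.1055, 0.02]
[0.0047, 0.0119, -0.0009, 0.0001, -0.0003, -0.1054, 0.02]
[0.0034, 0.0123, -0.0009, -0.0, -0.0002, -0.1055, 0.02]
[0.002, 0.0126, -0.0009, 0.0, -0.0003, -0.1054, 0.02]
[0.0008, 0.0128, -0.0009, 0.0001, -0.0003, -0.1055, 0.02]
max shift 0.0129 turn 0.1055 endpos [0.5267 0.193  0.28  ]
```

step_arm([
  [0.01,0.008,0,0,0,-0.105,0.02],
  [0.009,0.009,0,0,0,-0.105,0.02],
  [0.008,0.01,0,0,0,-0.105,0.02],
  [0.007,0.011,0,0,0,-0.105,0.02],
  [0.006,0.0115,0,0,0,-0.105,0.02],
  [0.005,0.012,0,0,0,-0.105,0.02],
  [0.0035,0.012,0,0,0,-0.105,0.02],
  [0.002,0.0125,0,0,0,-0.105,0.02],
])

```text
time: 18.0
tool_pos: [0.5277, 0.1801, 0.272]
tool_rot: [-0.001, 0.025, 1.0, 0.0]
contact_force: [-0.4, 0.2, -3.4]
gripper_width: 0.448
```

step_arm([
  [0.001,0.012,0,0,0,-0.105,0.02],
  [0,0,0,0,0,0,0.02],
  [0,0,0,0,0,0,0.02],
])

```text
time: 18.3
tool_pos: [0.5277, 0.1915, 0.2727]
tool_rot: [-0.0, -0.024, 1.0, 0.0]
contact_force: [0.5, -0.1, -3.9]
gripper_width: 0.451
```

```bash
python3 - <<'E'
from bfit import *
s=log(); print(s['tool_pos'],s['joint_pos'].round(2),s['gripper_width'])
for n in("scene","top"):
    rgb,d=grab_frame(n); np.savez(n+'6.npz',rgb=rgb,d=d)
rgb=np.load('scene6.npz')['rgb']
save('s9.png',cv2.resize(rgb[60:270,250:450],None,fx=3.5,fy=3.5,interpolation=cv2.INTER_CUBIC)[:600])
show([.5267,.193,.27],frame(az(93.4),-UP),1,.02)
x=fitb(6,[.527,.193,.21]);print(x.round(4))
E
```

```text
[0.52771705 0.19145778 0.27274283] [ 0.22 -0.13  1.68  0.    1.59 -1.4 ] 0.4510944813212935
[0.0013, 0.0019, 0.0034, 0.0005, 0.0004, -0.0108, 0.02]
max shift 0.0041 turn 0.0108 endpos [0.5267 0.193  0.27  ]
scene 547 412
top 24 0
766 resid 0.0010205078748751549 0.0007905446640805031
[ 0.5317  0.1912  0.2116 -0.005   0.002 ]
```

View pics/s9.png

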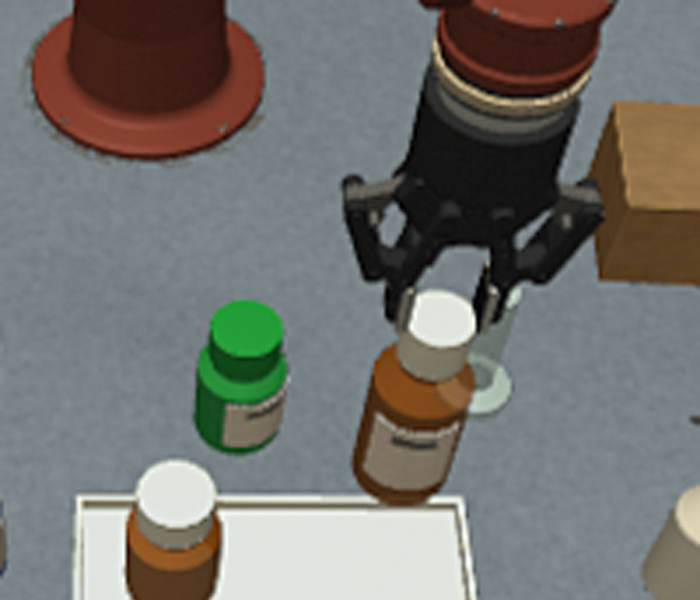

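```bash
cat > lab.py <<'E'
from plan import *
def label_az(n,k,c,rad,z0,z1,smax=110,vmin=60):
    f=np.load(n+f'{k}.npz');P=cloud(n,f['d']);hsv=cv2.cvtColor(f['rgb'],cv2.COLOR_RGB2HSV)
    q=P-np.array([c[0],c[1],0]); r=np.hypot(q[...,0],q[...,1]); m=(f['d']>0)&(abs(r-rad)<.007)&(P[...,2]>z0)&(P[...,2]<z1)
    A=np.degrees(np.arctan2(q[...,1],q[...,0])); lab=m&(hsv[...,1]<smax)
    print(n,'label',lab.sum(),np.percentile(A[lab],[3,10,50,90,97]).round(1) if lab.sum() else '','amber',(m&~lab).sum(),np.percentile(A[m&~lab],[3,50,97]).round(0) if (m&~lab).any() else '')
    h,e=np.histogram(A[lab],range(-180,181,10)); h2,_=np.histogram(A[m],range(-180,181,10))
    print([(int(a),int(x),int(y)) for a,x,y in zip(e,h,h2) if y])
E
python3 -c "
from lab import *
label_az('scene',6,[.5317,.1912],.031,.185,.22)"
```

```text
scene label 234 [-57.5 -48.   -8.7  36.5  56.6] amber 35 [-90. -72.  51.]
[(-100, 1, 2), (-90, 0, 10), (-80, 0, 9), (-70, 2, 14), (-60, 16, 16), (-50, 21, 21), (-40, 24, 24), (-30, 24, 24), (-20, 26, 26), (-10, 25, 25), (0, 24, 24), (10, 18, 18), (20, 20, 20), (30, 15, 15), (40, 9, 10), (50, 3, 5), (60, 6, 6)]
```

step_arm([
  [0.002,0,0.01,0,0,-0.075,0.02],
  [0.002,0.001,0.02,0,0,-0.075,0.02],
  [0,0,0.03,0,0,0,0.02],
  [0,0,0.03,0,0,0,0.02],
  [0,0,0.025,0,0,0,0.02],
  [0,0,0.015,0,0,0,0.02],
  [0,0,0.008,0,0,0,0.02],
  [0,0,0,0,0,0,0.02],
])

```text
time: 19.2
tool_pos: [0.5242, 0.1922, 0.1355]
tool_rot: [0.0, -0.1, 0.995, 0.0]
contact_force: [0.1, -0.5, -2.7]
gripper_width: 0.457
```

```bash
python3 - <<'E'
from bfit import *
from lab import *
s=log(); print(s['tool_pos'],s['joint_pos'].round(2),s['gripper_width'])
for n in("scene","top"):
    rgb,d=grab_frame(n); np.savez(n+'7.npz',rgb=rgb,d=d)
x=fitb(7,[.527,.193,.07]);print(x.round(4))
label_az('scene',7,x,.031,.04,.08)
E
```

```text
[0.52415559 0.19223448 0.13550783] [ 0.22 -0.05  1.84  0.    1.36 -1.55] 0.4566582909853187
scene 417 298
top 17 0
567 resid 0.0012044652627256286 0.0009357370357797219
[ 0.5283  0.1926  0.0742 -0.0084  0.0063]
scene label 175 [-48.8 -40.3  -5.2  37.7  51.5] amber 40 [-95. -67.   8.]
[(-100, 0, 2), (-90, 0, 6), (-80, 0, 8), (-70, 0, 11), (-60, 4, 15), (-50, 14, 14), (-40, 19, 19), (-30, 20, 20), (-20, 21, 21), (-10, 20, 20), (0, 18, 18), (10, 17, 17), (20, 14, 15), (30, 12, 13), (40, 10, 10), (50, 3, 3), (70, 3, 3)]
```

step_arm([
  [0,0,0.006,0,0,0,0.02],
  [0,0,0.004,0,0,0,0.02],
  [0,0,0,0,0,0,0.02],
])

```text
time: 19.6
tool_pos: [0.5241, 0.1925, 0.1258]
tool_rot: [0.0, -0.1, 0.995, 0.0]
contact_force: [-1.0, -0.3, -2.7]
gripper_width: 0.451
```

step_arm([
  [0,0,0.0015,0,0,0,0.02],
  [0,0,0,0,0,0,0.02],
])

```text
time: 19.8
tool_pos: [0.5245, 0.1926, 0.1246]
tool_rot: [0.001, -0.1, 0.995, 0.001]
contact_force: [0.3, 0.9, -2.9]
gripper_width: 0.457
```

step_arm([
  [0,0,0.0015,0,0,0,0.02],
  [0,0,0,0,0,0,0.02],
])

```text
time: 20.0
tool_pos: [0.5245, 0.1926, 0.1231]
tool_rot: [0.001, -0.1, 0.995, 0.0]
contact_force: [0.0, 0.5, -3.8]
gripper_width: 0.453
```

step_arm([
  [0,0,0.0013,0,0,0,0.02],
  [0,0,0,0,0,0,0.02],
])

```text
time: 20.2
tool_pos: [0.5249, 0.1927, 0.1223]
tool_rot: [0.001, -0.1, 0.995, 0.001]
contact_force: [0.4, -0.6, -2.6]
gripper_width: 0.45
```

step_arm([
  [0,0,0.001,0,0,0,0.02],
  [0,0,0,0,0,0,0.02],
])

```text
time: 20.4
tool_pos: [0.5254, 0.1928, 0.1223]
tool_rot: [0.002, -0.1, 0.995, 0.001]
contact_force: [-0.3, -0.8, 2.9]
gripper_width: 0.451
```

The bottle has touched the tray floor. The TCP is at 0.1223 m, which matches the bench grasp height plus 6 mm. I'll release.

step_arm([
  [0,0,0,0,0,0,0.055],
  [0,0,0,0,0,0,0.07],
  [0,0,0,0,0,0,0.07],
  [0,0,0,0,0,0,0.07],
  [0,0,-0.03,0,0,0,0.07],
  [0,0,-0.04,0,0,0,0.07],
  [0,0,-0.04,0,0,0,0.07],
])

```text
time: 21.1
tool_pos: [0.5237, 0.1923, 0.2313]
tool_rot: [-0.0, -0.1, 0.995, 0.0]
contact_force: [1.3, 1.1, -0.4]
gripper_width: 0.821
```

```bash
python3 - <<'E'
from bfit import *
from lab import *
s=log(); print(s['tool_pos'],s['joint_pos'].round(2),s['gripper_width'])
for n in("scene","top"):
    rgb,d=grab_frame(n); np.savez(n+'8.npz',rgb=rgb,d=d)
x=fitb(8,[.527,.193,.061]);print(x.round(4))
label_az('scene',8,x,.031,.03,.07)
rgb=np.load('scene8.npz')['rgb']
save('s10.png',cv2.resize(rgb[110:270,250:450],None,fx=3.5,fy=3.5,interpolation=cv2.INTER_CUBIC)[:600])
f=np.load('scene8.npz'); P=cloud('scene',f['d'])
jc=(P[...,2]>.113)&(P[...,2]<.132)&(np.hypot(P[...,0]-.535,P[...,1]-.047)<.04)
print(cv2.minEnclosingCircle(P[jc][:,:2].astype(np.float32)))
E
```

```text
[0.52367031 0.19233112 0.23134607] [ 0.22 -0.12  1.74  0.    1.52 -1.55] 0.820612125724773
scene 398 314
top 81 3
608 resid 0.0012994737403501286 0.0009563579442911901
[0.5287 0.1924 0.0614 0.0071 0.0039]
scene label 170 [-45.6 -38.4  -3.3  38.4  48.3] amber 38 [-95. -64. -49.]
[(-100, 0, 2), (-90, 0, 4), (-80, 0, 10), (-70, 0, 9), (-60, 0, 11), (-50, 13, 14), (-40, 19, 19), (-30, 20, 20), (-20, 20, 20), (-10, 18, 18), (0, 21, 21), (10, 16, 16), (20, 16, 16), (30, 13, 14), (40, 9, 9), (50, 4, 4), (70, 1, 1)]
((0.5385399460792542, 0.048268646001815796), 0.0275751743465662)
```

View pics/s10.png

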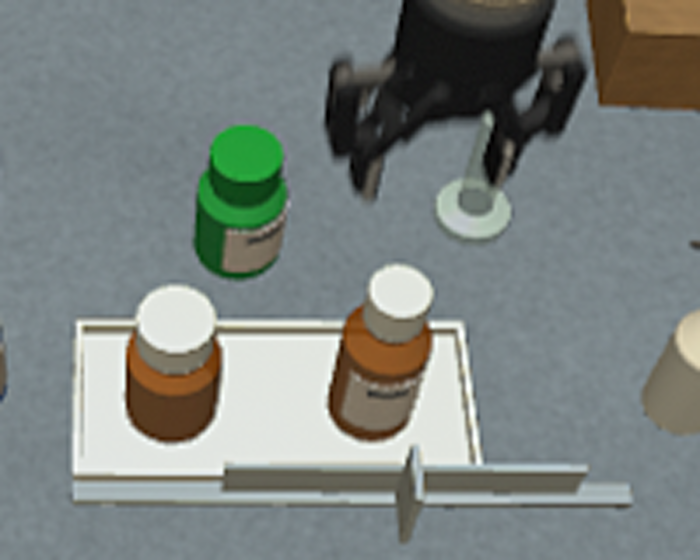

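The bottle stands with its label to the front, at about +2°. Next is the jar.

```bash
python3 - <<'E'
from g2 import *
s=state(); show([.5375,.048,.20],frame(az(101.5),-UP),5,.085)
p,r=np.array([.5375,.048,.094]),frame(az(101.5),-UP); q,e=ik(p,r,s['joint_pos']); print(q.round(2),e)
E
```

```text
[0.004, -0.0289, 0.0077, 0.0002, 0.0029, -0.0, 0.085]
[0.004, -0.0288, 0.0077, 0.0002, 0.0029, -0.0001, 0.085]
[0.0039, -0.0289, 0.0077, 0.0003, 0.0029, -0.0, 0.085]
[0.004, -0.0289, 0.0077, 0.0002, 0.003, -0.0, 0.085]
[0.0039, -0.0288, 0.0078, 0.0002, 0.0029, -0.0001, 0.085]
max shift 0.0302 turn 0.003 endpos [0.5375 0.048  0.2   ]
[-0.05 -0.06  1.91 -0.    1.28 -1.82] 1.451952766663756e-12
```

step_arm([
  [0.004,-0.029,0.007,0,0,0,0.085],
  [0.004,-0.029,0.007,0,0,0,0.085],
  [0.004,-0.029,0.007,0,0,0,0.085],
  [0.004,-0.029,0.007,0,0,0,0.085],
  [0.004,-0.029,0.007,0,0,0,0.085],
  [0,0,0,0,0,0,0.085],
  [0,0,0,0,0,0,0.085],
])

```text
time: 21.9
tool_pos: [0.5333, 0.0462, 0.195]
tool_rot: [0.0, -0.099, 0.995, 0.001]
contact_force: [-0.6, 0.6, -0.7]
gripper_width: 0.993
```

```bash
python3 - <<'E'
from plan import *
s=log(); print(s['tool_pos'],s['joint_pos'].round(2))
show([.537,.0478,.094],frame(az(101.5),-UP),5,.085)
E
```

```text
[0.53330959 0.0461965  0.19501299] [-0.05 -0.16  1.83  0.    1.47 -1.82]
[-0.0008, 0.0001, 0.0202, 0.0003, 0.0002, -0.0003, 0.085]
[-0.0007, 0.0002, 0.0202, 0.0004, 0.0001, -0.0003, 0.085]
[-0.0008, 0.0001, 0.0202, 0.0003, 0.0002, -0.0003, 0.085]
[-0.0008, 0.0002, 0.0202, 0.0003, 0.0002, -0.0003, 0.085]
[-0.0008, 0.0001, 0.0202, 0.0003, 0.0001, -0.0003, 0.085]
max shift 0.0202 turn 0.0005 endpos [0.537  0.0478 0.094 ]
```

step_arm([
  [-0.001,0,0.02,0,0,0,0.085],
  [-0.001,0,0.02,0,0,0,0.085],
  [-0.001,0.001,0.02,0,0,0,0.085],
  [-0.001,0,0.02,0,0,0,0.085],
  [0,0,0.021,0,0,0,0.085],
  [0,0,0,0,0,0,0.085],
  [0,0,0,0,0,0,0.07],
  [0,0,0,0,0,0,0.06],
])

```text
time: 22.7
tool_pos: [0.5386, 0.0488, 0.0965]
tool_rot: [0.002, -0.1, 0.995, 0.0]
contact_force: [0.7, -0.3, 0.7]
gripper_width: 0.71
```

step_arm([
  [0,0,0,0,0,0,0.05],
  [0,0,0,0,0,0,0.04],
  [0,0,0,0,0,0,0.04],
  [0,0,0,0,0,0,0.04],
])

```text
time: 23.1
tool_pos: [0.5377, 0.0483, 0.0951]
tool_rot: [0.001, -0.1, 0.995, 0.0]
contact_force: [-0.0, -0.6, -1.0]
gripper_width: 0.472
```

```bash
python3 - <<'E'
from bfit import *
for n in("scene","top"):
    rgb,d=grab_frame(n); np.savez(n+'9.npz',rgb=rgb,d=d)
rgb=np.load('scene9.npz')['rgb']
save('s11.png',cv2.resize(rgb[120:260,250:390],None,fx=4.2,fy=4.2,interpolation=cv2.INTER_CUBIC)[:600])
print(state()['gripper_width'])
E
```

```text
0.47047490113855156
```

View pics/s11.png

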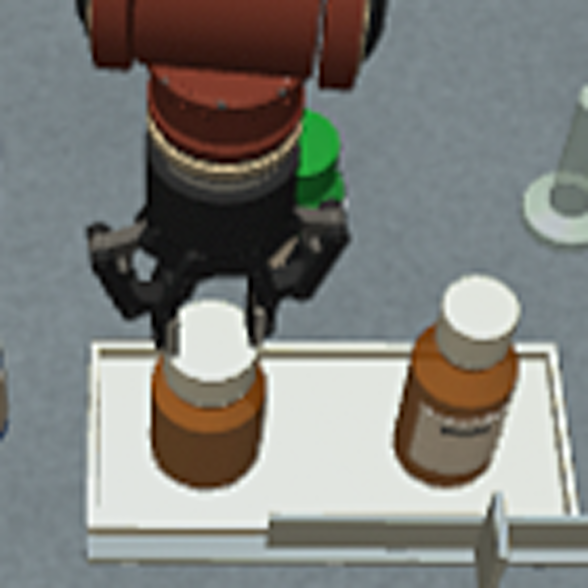

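step_arm([
  [0,0,0,0,0,0,0.03],
  [0,0,0,0,0,0,0.025],
])

```text
time: 23.4
tool_pos: [0.5375, 0.0483, 0.0947]
tool_rot: [0.001, -0.1, 0.995, 0.001]
contact_force: [0.8, 0.3, 1.4]
gripper_width: 0.287
```

```bash
python3 - <<'E'
from bfit import *
rgb=np.load('top9.npz')['rgb']
save('s12.png',cv2.resize(rgb[160:270,200:330],None,fx=5,fy=5,interpolation=cv2.INTER_CUBIC)[:600])
f=np.load('scene9.npz'); P=cloud('scene',f['d'])
jc=(P[...,2]>.113)&(P[...,2]<.126)&(np.hypot(P[...,0]-.535,P[...,1]-.047)<.03)
print(state()['gripper_width'],cv2.minEnclosingCircle(P[jc][:,:2].astype(np.float32)))
E
```

```text
0.28748228729316894 ((0.538694441318512, 0.0479673370718956), 0.027222013100981712)
```

View pics/s12.png

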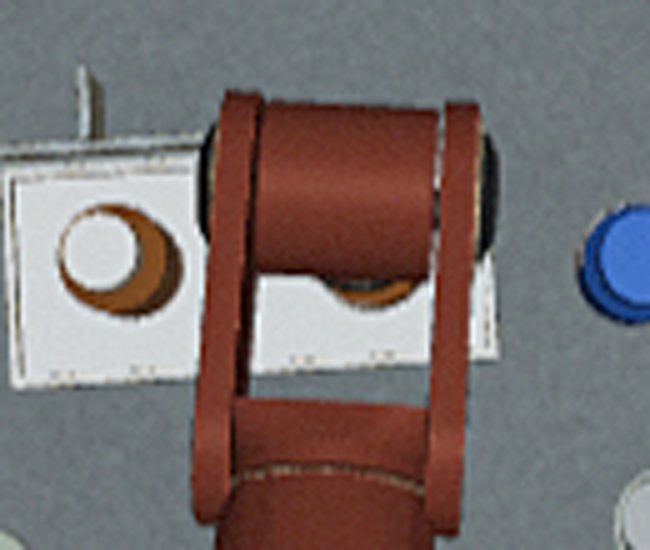

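```bash
python3 - <<'E'
from bfit import *
rgb,d=grab_frame("scene"); np.savez('scene10.npz',rgb=rgb,d=d)
save('s13.png',cv2.resize(rgb[165:245,270:350],None,fx=7,fy=7,interpolation=cv2.INTER_CUBIC)[:600])
s=state();print(s['tool_pos'],s['joint_efforts'].round(1),s['contact_force'])
P=cloud('scene',d); hsv=cv2.cvtColor(rgb,cv2.COLOR_RGB2HSV)
m=(hsv[...,2]<70)&(np.hypot(P[...,0]-.537,P[...,1]-.048)<.07)&(P[...,2]>.08)&(P[...,2]<.2)&(d>0)
q=P[m]; print(len(q)); 
for lo in np.arange(.08,.2,.01):
    k=q[(q[:,2]>=lo)&(q[:,2]<lo+.01)]
    if len(k): print(lo.round(2),len(k),k.min(0).round(3),k.max(0).round(3))
E
```

```text
[0.53751033 0.04831751 0.09473033] [ -0.  -32.1 -34.6   0.   -0.    0. ] [ 0.22899166 -0.13354707  0.04654495]
392
0.12 5 [0.527 0.059 0.127] [0.544 0.062 0.129]
0.13 21 [0.527 0.022 0.13 ] [0.553 0.073 0.14 ]
0.14 19 [0.533 0.022 0.141] [0.552 0.073 0.15 ]
0.15 13 [0.53  0.025 0.15 ] [0.552 0.072 0.159]
0.16 28 [0.534 0.02  0.161] [0.556 0.08  0.169]
0.17 148 [0.521 0.005 0.17 ] [0.562 0.093 0.18 ]
0.18 60 [0.521 0.003 0.18 ] [0.56  0.101 0.189]
0.19 98 [ 0.522 -0.003  0.19 ] [0.563 0.107 0.2  ]
```

View pics/s13.png

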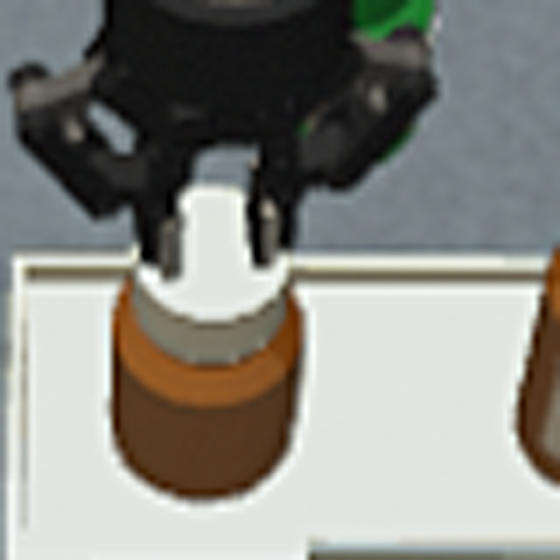

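The finger tips actually sit about 30 mm behind the reported TCP, so they closed just above the cap at z≈0.125 without touching the jar. I'll reopen and go deeper.

step_arm([
  [0,0,-0.01,0,0,0,0.085],
  [0,0,0,0,0,0,0.085],
  [0,0,0,0,0,0,0.085],
  [0,0,0,0,0,0,0.085],
  [0,0,0,0,0,0,0.085],
])

```text
time: 23.95
tool_pos: [0.5374, 0.0484, 0.1046]
tool_rot: [0.001, -0.1, 0.995, 0.001]
contact_force: [-0.7, -0.0, 0.1]
gripper_width: 0.995
```

```bash
python3 - <<'E'
from plan import *
s=log(); print(s['tool_pos'],s['gripper_width'])
show([.537,.0478,.073],frame(az(101.5),-UP),3,.085)
E
```

```text
[0.53738341 0.04836603 0.10462877] 0.9949540139662767
[0.0002, -0.0002, 0.0105, 0.0003, 0.0005, -0.0001, 0.085]
[0.0002, -0.0001, 0.0106, 0.0003, 0.0006, -0.0, 0.085]
[0.0001, -0.0002, 0.0105, 0.0003, 0.0005, -0.0001, 0.085]
max shift 0.0106 turn 0.0007 endpos [0.537  0.0478 0.073 ]
```

step_arm([
  [0,0,0.0105,0,0,0,0.085],
  [0,0,0.0105,0,0,0,0.085],
  [0,0,0.0105,0,0,0,0.085],
  [0,0,0,0,0,0,0.085],
  [0,0,0,0,0,0,0.07],
  [0,0,0,0,0,0,0.06],
  [0,0,0,0,0,0,0.05],
  [0,0,0,0,0,0,0.045],
])

```text
time: 24.75
tool_pos: [0.5385, 0.0484, 0.0743]
tool_rot: [0.002, -0.1, 0.995, 0.0]
contact_force: [1.4, 1.1, 1.9]
gripper_width: 0.601
```

step_arm([
  [0,0,0,0,0,0,0.04],
  [0,0,0,0,0,0,0.04],
])

```text
time: 24.95
tool_pos: [0.5385, 0.0484, 0.0743]
tool_rot: [0.002, -0.1, 0.995, 0.0]
contact_force: [0.9, 0.3, 4.0]
gripper_width: 0.606
```

step_arm([
  [0,0,0,0,0,0.06,0.04],
  [0,0,0,0,0,0.12,0.04],
  [0,0,0,0,0,0.12,0.04],
  [0,0,0,0,0,0.12,0.04],
  [0,0,0,0,0,0.12,0.04],
  [0,0,0,0,0,0.12,0.04],
  [0,0,0,0,0,0.12,0.04],
  [0,0,0,0,0,0.12,0.04],
])

```text
time: 25.75
tool_pos: [0.5381, 0.0476, 0.0743]
tool_rot: [0.001, 0.345, 0.939, 0.0]
contact_force: [0.4, -2.3, 4.6]
gripper_width: 0.602
```

step_arm([
  [0,0,0,0,0,0.12,0.04],
  [0,0,0,0,0,0.12,0.04],
  [0,0,0,0,0,0.12,0.04],
  [0,0,0,0,0,0.12,0.04],
  [0,0,0,0,0,0.12,0.04],
  [0,0,0,0,0,0.12,0.04],
  [0,0,0,0,0,0.06,0.04],
  [0,0,0,0,0,0,0.04],
])

```text
time: 26.55
tool_pos: [0.5378, 0.0479, 0.0743]
tool_rot: [0.001, 0.674, 0.738, 0.001]
contact_force: [-1.4, -0.3, 5.8]
gripper_width: 0.606
```

```bash
python3 - <<'E'
from lab import *
s=log(); print(s['tool_pos'],s['joint_pos'].round(2),s['gripper_width'],s['contact_force'],s['ft_torque'])
rgb,d=grab_frame("scene"); np.savez('scene11.npz',rgb=rgb,d=d)
label_az('scene',11,[.537,.048],.034,.02,.06)
save('s14.png',cv2.resize(rgb[120:260,250:390],None,fx=4.2,fy=4.2,interpolation=cv2.INTER_CUBIC)[:600])
E
```

```text
[0.53775317 0.04785831 0.07427041] [-0.05 -0.03  1.93  0.    1.25 -0.14] 0.6059233531768734 [-1.39389337 -0.32837269  5.82813894] [-0.24052376  0.39215237  0.00458862]
scene label 130 [-8.6 -4.2 21.8 55.4 65.8] amber 75 [-61. -31.   9.]
[(-70, 0, 5), (-60, 0, 7), (-50, 0, 11), (-40, 0, 17), (-30, 0, 16), (-20, 1, 17), (-10, 22, 22), (0, 19, 19), (10, 20, 21), (20, 17, 18), (30, 19, 20), (40, 12, 12), (50, 11, 11), (60, 7, 7), (70, 2, 2)]
```

View pics/s14.png

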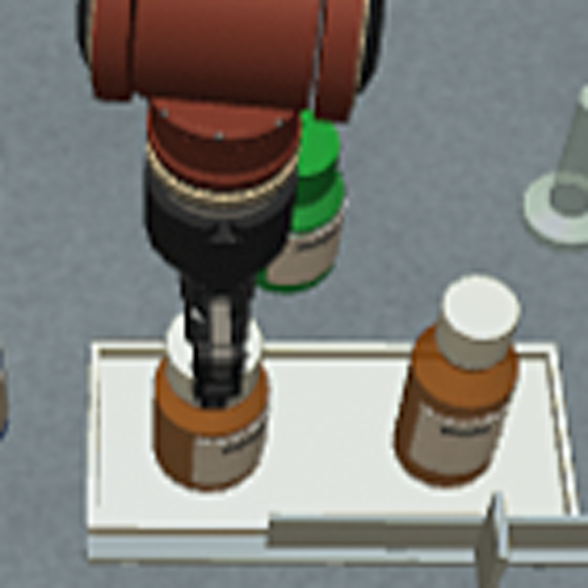

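step_arm([
  [0,0,0,0,0,0.08,0.04],
  [0,0,0,0,0,0.12,0.04],
  [0,0,0,0,0,0.12,0.04],
  [0,0,0,0,0,0.12,0.04],
  [0,0,0,0,0,0.12,0.04],
  [0,0,0,0,0,0.1,0.04],
  [0,0,0,0,0,0,0.04],
])

```text
time: 27.3
tool_pos: [0.5379, 0.0482, 0.0743]
tool_rot: [0.0, 0.878, 0.48, 0.001]
contact_force: [-0.2, -0.7, 6.2]
gripper_width: 0.608
```

```bash
python3 - <<'E'
from lab import *
s=log(); print(s['tool_pos'],s['joint_pos'].round(2),s['gripper_width'],s['contact_force'],s['ft_torque'])
rgb,d=grab_frame("scene"); np.savez('scene12.npz',rgb=rgb,d=d)
label_az('scene',12,[.537,.048],.034,.02,.06)
E
```

```text
[0.5378696  0.04823253 0.07425242] [-0.05 -0.03  1.93  0.    1.25  0.52] 0.6075919223739615 [-0.17360229 -0.68481013  6.15213631] [ 0.01670584  0.38123496 -0.11231438]
scene label 194 [-50.  -38.2   2.6  43.6  65.6] amber 19 [-60.  18.  58.]
[(-80, 5, 5), (-70, 0, 1), (-60, 1, 9), (-50, 9, 9), (-40, 17, 17), (-30, 19, 19), (-20, 20, 20), (-10, 23, 23), (0, 20, 20), (10, 20, 21), (20, 20, 21), (30, 16, 17), (40, 13, 14), (50, 2, 8), (60, 5, 5), (70, 4, 4)]
```

step_arm([
  [0,0,0,0,0,0,0.06],
  [0,0,0,0,0,0,0.075],
  [0,0,0,0,0,0,0.085],
  [0,0,0,0,0,0,0.085],
  [0,0,0,0,0,0,0.085],
  [0,0,-0.03,0,0,0,0.085],
  [0,0,-0.05,0,0,0,0.085],
  [0,0,-0.05,0,0,0,0.085],
])

```text
time: 28.15
tool_pos: [0.5363, 0.0483, 0.2036]
tool_rot: [-0.001, 0.877, 0.48, -0.0]
contact_force: [2.6, 0.3, -0.4]
gripper_width: 0.998
```

step_arm([
  [0,0,-0.01,0,0,0,0.085],
  [0,0,0,0,0,0,0.085],
])

```text
time: 28.35
tool_pos: [0.5391, 0.0481, 0.2167]
tool_rot: [0.001, 0.877, 0.48, 0.004]
contact_force: [-0.0, -0.3, -0.8]
gripper_width: 0.994
```

```bash
python3 - <<'E'
from lab import *
from bfit import *
s=log(); print(s['tool_pos'],s['joint_pos'].round(2))
for n in("scene","top"):
    rgb,d=grab_frame(n); np.savez(n+'13.npz',rgb=rgb,d=d)
label_az('scene',13,[.537,.048],.034,.02,.06)
x=fitb(13,[.528,.192,.061]); print(x.round(4)); label_az('scene',13,x,.031,.03,.07)
f=np.load('scene13.npz'); rgb=f['rgb'];P=cloud('scene',f['d'])
jc=(P[...,2]>.113)&(P[...,2]<.126)&(np.hypot(P[...,0]-.535,P[...,1]-.047)<.035)
print(cv2.minEnclosingCircle(P[jc][:,:2].astype(np.float32)),P[jc][:,2].mean())
save('s15.png',cv2.resize(rgb[90:270,230:450],None,fx=3.2,fy=3.2,interpolation=cv2.INTER_CUBIC)[:600])
E
```

```text
[0.53910424 0.0481337  0.21667716] [-0.05 -0.16  1.8   0.    1.5   0.52]
scene label 179 [-41.2 -32.9   5.7  43.4  62.5] amber 22 [-60. -50.  59.]
[(-70, 0, 2), (-60, 1, 11), (-50, 6, 8), (-40, 14, 14), (-30, 18, 18), (-20, 19, 19), (-10, 23, 23), (0, 19, 19), (10, 22, 23), (20, 17, 17), (30, 15, 15), (40, 14, 15), (50, 3, 9), (60, 5, 5), (70, 3, 3)]
scene 399 312
top 176 181
811 resid 0.0015980692841777821 0.0012178195955236948
[0.5285 0.1923 0.0616 0.004  0.0043]
scene label 169 [-46.2 -39.   -2.7  37.8  48.6] amber 37 [-95. -63. -51.]
[(-100, 0, 2), (-90, 0, 1), (-80, 0, 10), (-70, 0, 12), (-60, 1, 13), (-50, 14, 14), (-40, 17, 17), (-30, 17, 17), (-20, 20, 20), (-10, 22, 22), (0, 20, 20), (10, 17, 17), (20, 15, 15), (30, 12, 12), (40, 10, 10), (50, 3, 3), (70, 1, 1)]
((0.5419413447380066, 0.04939943924546242), 0.027737099677324295) 0.12052415274750174
```

View pics/s15.png

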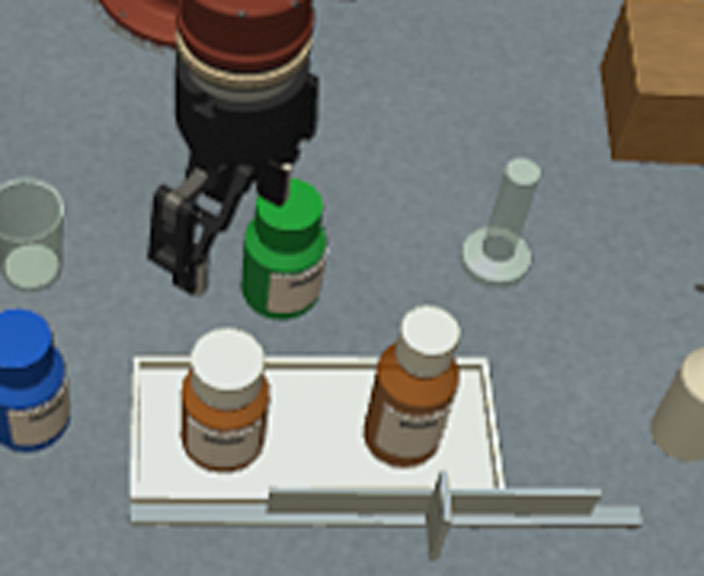

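Both labels face front, with the jar at about (224,410) and the bottle at about (410,400) in this crop. The guard is still open. Now I'll push the tab from its +y side with shut fingers.

```bash
python3 - <<'E'
from g2 import *
s=state(); p=np.array(s['tool_pos']); r=q2R(s['tool_rot'])
show([.6234,.2517,.25],frame(az(3.4),-UP),8,.0)
q,e=ik(np.array([.6234,.2517,.045]),frame(az(3.4),-UP),s['joint_pos']); print(q.round(2),e)
q,e=ik(np.array([.63,.14,.045]),frame(az(3.4),-UP),s['joint_pos']); print(q.round(2),e)
E
```

```text
[0.0273, -0.0046, -0.0048, -0.0001, -0.0001, -0.0785, 0.0]
[0.0275, -0.0024, -0.0047, -0.0001, -0.0002, -0.0785, 0.0]
[0.0277, -0.0002, -0.0048, -0.0001, -0.0001, -0.0785, 0.0]
[0.0276, 0.0019, -0.0047, -0.0001, -0.0002, -0.0785, 0.0]
[0.0273, 0.0041, -0.0048, -0.0001, -0.0001, -0.0785, 0.0]
[0.0269, 0.0062, -0.0048, -0.0001, -0.0002, -0.0785, 0.0]
[0.0264, 0.0084, -0.0048, -0.0, -0.0001, -0.0785, 0.0]
[0.0257, 0.0103, -0.0047, -0.0001, -0.0002, -0.0785, 0.0]
max shift 0.0281 turn 0.0785 endpos [0.6234 0.2517 0.25  ]
[0.27 0.3  1.61 0.   1.23 0.21] 4.9734918526856675e-12
[0.1  0.24 1.68 0.   1.22 0.04] 2.1658687784683517e-15
```

step_arm([
  [0.027,-0.005,-0.008,0,0,-0.0785,0],
  [0.0275,-0.0025,-0.008,0,0,-0.0785,0],
  [0.0275,0,-0.005,0,0,-0.0785,0],
  [0.0275,0.002,-0.005,0,0,-0.0785,0],
  [0.027,0.004,-0.004,0,0,-0.0785,0],
  [0.027,0.006,-0.003,0,0,-0.0785,0],
  [0.0265,0.0085,0,0,0,-0.0785,0],
  [0.0255,0.01,0,0,0,-0.0785,0],
])

```text
time: 29.25
tool_pos: [0.6221, 0.2518, 0.2427]
tool_rot: [-0.001, 0.685, 0.729, -0.001]
contact_force: [0.1, -0.6, -0.3]
gripper_width: 0.002
```

step_arm([
  [0,0,0.03,0,0,0,0],
  [0,0,0.04,0,0,0,0],
  [0,0,0.04,0,0,0,0],
  [0,0,0,0,0,0,0],
  [0,0,0,0,0,0,0],
])

```text
time: 29.75
tool_pos: [0.6216, 0.2507, 0.1338]
tool_rot: [-0.001, 0.686, 0.728, -0.001]
contact_force: [0.6, 0.5, 0.9]
gripper_width: 0.003
```

```bash
python3 - <<'E'
from plan import *
s=log(); print(s['tool_pos'],s['gripper_width'])
rgb,d=grab_frame("scene"); P=cloud('scene',d); hsv=cv2.cvtColor(rgb,cv2.COLOR_RGB2HSV)
p=s['tool_pos']
m=(hsv[...,2]<90)&(hsv[...,1]<90)&(np.hypot(P[...,0]-p[0],P[...,1]-p[1])<.05)&(P[...,2]>p[2]-.02)&(P[...,2]<p[2]+.1)&(d>0); q=P[m]
for lo in np.arange(p[2]-.02,p[2]+.09,.01):
    k=q[(q[:,2]>=lo)&(q[:,2]<lo+.01)]
    if len(k): print((lo-p[2]).round(3),len(k),(k.min(0)-p).round(3),(k.max(0)-p).round(3))
save('s16.png',cv2.resize(rgb[90:270,300:480],None,fx=3.3,fy=3.3,interpolation=cv2.INTER_CUBIC)[:600])
show([.6234,.2517,.05],frame(az(3.4),-UP),5,.0)
E
```

```text
[0.62158964 0.25069244 0.13383411] 0.0027205847969287273
0.03 12 [-0.003 -0.011  0.03 ] [ 0.013 -0.001  0.04 ]
0.04 14 [-0.003 -0.011  0.041] [ 0.017 -0.004  0.05 ]
0.05 11 [-0.001 -0.012  0.05 ] [ 0.009 -0.006  0.059]
0.06 5 [-0.003 -0.012  0.063] [ 0.015 -0.009  0.069]
0.07 43 [-0.023 -0.015  0.071] [0.034 0.009 0.08 ]
0.08 43 [-0.028 -0.014  0.08 ] [0.042 0.008 0.09 ]
[0.0001, -0.0, 0.0174, 0.0003, -0.0002, -0.0, 0.0]
[0.0001, -0.0, 0.0173, 0.0002, -0.0002, -0.0001, 0.0]
[0.0001, -0.0, 0.0174, 0.0003, -0.0002, 0.0, 0.0]
[0.0001, 0.0, 0.0174, 0.0003, -0.0002, -0.0, 0.0]
[0.0001, 0.0, 0.0173, 0.0002, -0.0002, -0.0, 0.0]
max shift 0.0174 turn 0.0004 endpos [0.6234 0.2517 0.05  ]
```

View pics/s16.png

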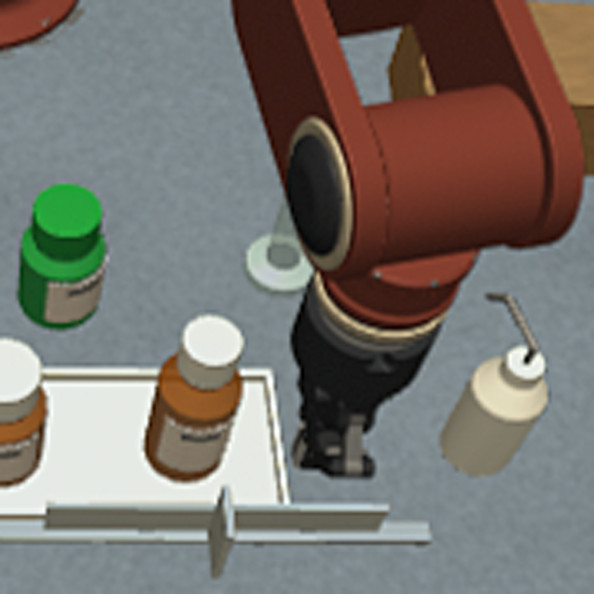

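step_arm([
  [0,0,0.026,0,0,0,0],
  [0,0,0.026,0,0,0,0],
  [0,0,0.026,0,0,0,0],
  [0,0,0.024,0,0,0,0],
  [0,0,0,0,0,0,0],
])

```text
time: 30.3
tool_pos: [0.6224, 0.2509, 0.0334]
tool_rot: [-0.001, 0.686, 0.728, -0.0]
contact_force: [-0.3, 0.7, -0.1]
gripper_width: 0.003
```

```bash
python3 - <<'E'
from plan import *
s=log(); print(s['tool_pos'],s['gripper_width'])
rgb,d=grab_frame("scene")
save('s17.png',cv2.resize(rgb[170:280,320:460],None,fx=5,fy=5,interpolation=cv2.INTER_CUBIC)[:600])
show([.630,.137,.034],frame(az(3.4),-UP),10,.0)
E
```

```text
[0.62243566 0.25094162 0.03339216] 0.00319270577681393
[-0.0115, -0.0001, 0.0001, 0.0002, -0.0001, -0.0, 0.0]
[-0.0114, -0.0, 0.0002, 0.0002, -0.0001, -0.0, 0.0]
[-0.0115, -0.0001, 0.0001, 0.0002, -0.0002, -0.0001, 0.0]
[-0.0114, -0.0, 0.0002, 0.0001, -0.0001, 0.0, 0.0]
[-0.0115, -0.0001, 0.0001, 0.0002, -0.0001, -0.0, 0.0]
[-0.0114, -0.0, 0.0001, 0.0002, -0.0001, -0.0, 0.0]
[-0.0115, -0.0001, 0.0002, 0.0002, -0.0001, -0.0001, 0.0]
[-0.0114, -0.0, 0.0001, 0.0002, -0.0001, 0.0, 0.0]
[-0.0115, -0.0001, 0.0002, 0.0002, -0.0002, 0.0, 0.0]
[-0.0114, -0.0001, 0.0001, 0.0002, -0.0001, -0.0, 0.0]
max shift 0.0115 turn 0.0003 endpos [0.63  0.137 0.034]
```

View pics/s17.png

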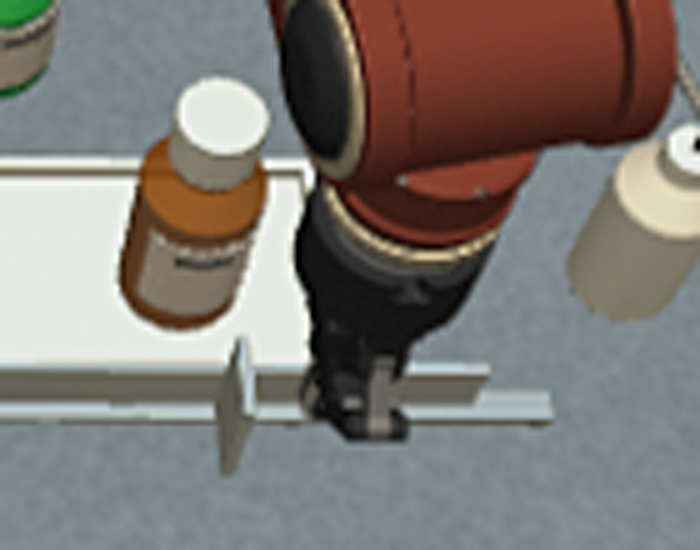

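step_arm([
  [-0.0115,0,0,0,0,0,0],
  [-0.0115,0,0,0,0,0,0],
  [-0.0115,0,0,0,0,0,0],
  [-0.0115,0,0,0,0,0,0],
])

```text
time: 30.75
tool_pos: [0.6276, 0.2047, 0.0365]
tool_rot: [0.001, 0.686, 0.728, 0.003]
contact_force: [1.1, 1.8, 1.0]
gripper_width: 0.001
```

```bash
python3 - <<'E'
from plan import *
rgb,d=grab_frame("scene"); print(state()['tool_pos'])
save('s18.png',cv2.resize(rgb[170:280,300:440],None,fx=5,fy=5,interpolation=cv2.INTER_CUBIC)[:600])
E
```

```text
[0.62733021 0.20277471 0.03592965]
```

View pics/s18.png

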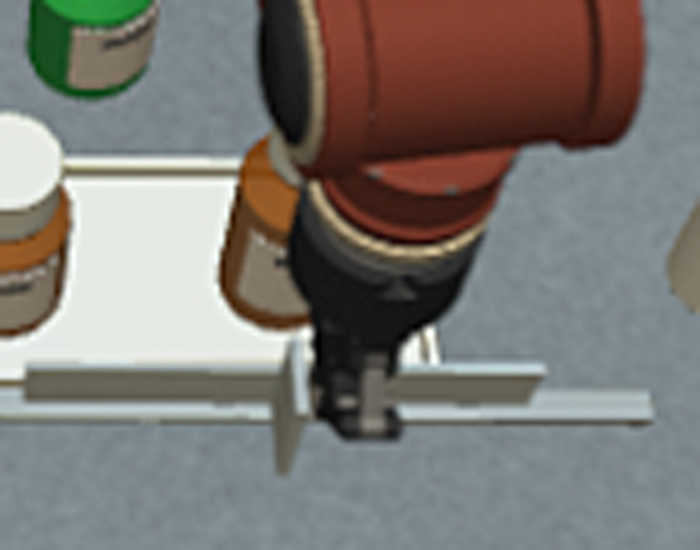

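step_arm([
  [-0.0115,0,0,0,0,0,0],
  [-0.0115,0,0,0,0,0,0],
  [-0.0115,0,0,0,0,0,0],
  [-0.0115,0,0,0,0,0,0],
  [-0.008,0,0,0,0,0,0],
  [0,0,0,0,0,0,0],
])

```text
time: 31.4
tool_pos: [0.6291, 0.1499, 0.0342]
tool_rot: [0.0, 0.686, 0.727, 0.0]
contact_force: [0.3, -0.2, 0.8]
gripper_width: 0.005
```

step_arm([
  [-0.004,0,0,0,0,0,0],
  [-0.003,0,0,0,0,0,0],
])

```text
time: 31.6
tool_pos: [0.6293, 0.1446, 0.0341]
tool_rot: [-0.0, 0.686, 0.728, 0.001]
contact_force: [-1.0, 1.1, -0.9]
gripper_width: -0.003
```

step_arm([
  [-0.0025,0,0,0,0,0,0],
  [0,0,0,0,0,0,0],
])

```text
time: 31.8
tool_pos: [0.6294, 0.1424, 0.034]
tool_rot: [-0.0, 0.686, 0.728, 0.001]
contact_force: [-0.7, 3.5, -1.5]
gripper_width: 0.003
```

```bash
cat > gd.py <<'E'
from plan import *
import sys
k=sys.argv[1]
rgb,d=grab_frame("scene"); s=state(); print(s['tool_pos'],s['contact_force']); np.savez(f'scene{k}.npz',rgb=rgb,d=d)
P=cloud('scene',d); yw=np.radians(3.4); dx=P[...,0]-.531; dy=P[...,1]-.121
tx=dx*np.cos(yw)+dy*np.sin(yw); ty=-dx*np.sin(yw)+dy*np.cos(yw)
f0=np.load('scene0.npz'); P0=cloud('scene',f0['d']); dx0=P0[...,0]-.531; dy0=P0[...,1]-.121
tx0=dx0*np.cos(yw)+dy0*np.sin(yw); ty0=-dx0*np.sin(yw)+dy0*np.cos(yw)
for nm,Z,x,y,D in(('now',P,tx,ty,d),('start',P0,tx0,ty0,f0['d'])):
    m=(D>0)&(x>.06)&(x<.09)&(Z[...,2]>.03)&(Z[...,2]<.05); v=y[m&(abs(y)<.3)]
    t=(D>0)&(x>.085)&(x<.125)&(Z[...,2]>.05)&(Z[...,2]<.085)&(abs(y)<.16)
    print(nm,'guard extents',np.percentile(v,[1,99]).round(4),'tab y',np.percentile(y[t],[5,50,95]).round(4))
save(f's_{k}.png',cv2.resize(rgb[170:280,250:430],None,fx=4.2,fy=4.2,interpolation=cv2.INTER_CUBIC)[:600])
E
python3 gd.py 19
```

```text
[0.62940691 0.14237221 0.03407278] [-0.37045038  2.66434426 -1.69635038]
now guard extents [-0.1219  0.1241] tab y [-0.0017  0.0006  0.005 ]
start guard extents [-0.0361  0.2081] tab y [0.0832 0.0845 0.0891]
```

View pics/s_19.png

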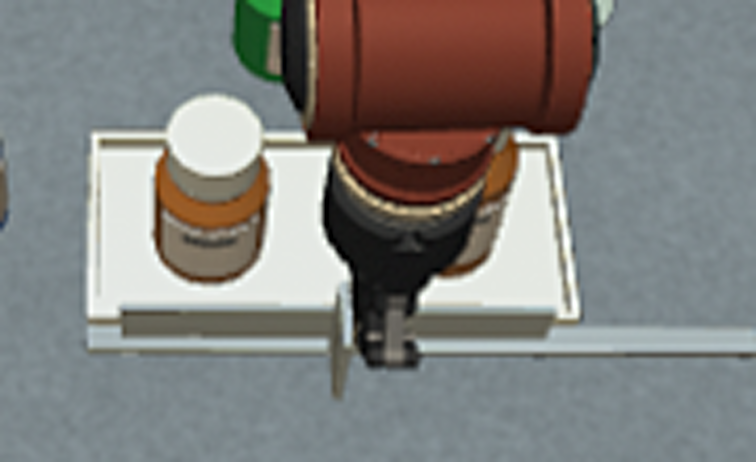

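step_arm([
  [-0.002,0,0,0,0,0,0],
  [0,0,0,0,0,0,0],
])

```text
time: 32.05
tool_pos: [0.6294, 0.1424, 0.0341]
tool_rot: [-0.002, 0.686, 0.728, 0.002]
contact_force: [-0.6, 8.7, -1.4]
gripper_width: 0.0
```

step_arm([
  [-0.0015,0,0,0,0,0,0],
  [0,0,0,0,0,0,0],
])

```text
time: 32.25
tool_pos: [0.6294, 0.1424, 0.0342]
tool_rot: [-0.002, 0.686, 0.728, 0.003]
contact_force: [-0.7, 12.7, -2.0]
gripper_width: 0.001
```

The guard is against its stop: the force rises and nothing moves. I'll back off along +y, then lift clear.

step_arm([
  [0.01,0,0,0,0,0,0],
  [0.02,0,0,0,0,0,0],
  [0,0,-0.03,0,0,0,0],
  [0,0,-0.05,0,0,0,0],
  [0,0,-0.05,0,0,0,0],
  [0,0.02,-0.05,0,0,0,0],
  [0,0.01,-0.03,0,0,0,0],
  [0,0,0,0,0,0,0],
])

```text
time: 33.05
tool_pos: [0.6607, 0.1698, 0.2492]
tool_rot: [0.005, 0.686, 0.728, 0.006]
contact_force: [0.3, 0.1, 1.2]
gripper_width: -0.0
```

step_arm([
  [0.04,0,-0.02,0,0,0,0],
  [0.04,0,-0.02,0,0,0,0],
  [0.04,0,0,0,0,0,0],
  [0.03,0,0,0,0,0,0],
  [0,0,0,0,0,0,0],
  [0,0,0,0,0,0,0],
])

```text
time: 33.65
tool_pos: [0.6471, 0.3195, 0.2797]
tool_rot: [0.0, 0.686, 0.728, -0.0]
contact_force: [0.4, -0.4, 0.4]
gripper_width: -0.004
```

```bash
python3 gd.py 20; python3 - <<'E'
from bfit import *
from lab import *
rgb,d=grab_frame("top"); np.savez('top20.npz',rgb=rgb,d=d); save('top20.png',rgb)
x=fitb(20,[.528,.192,.061]); print(x.round(4)); label_az('scene',20,x,.031,.03,.07); label_az('scene',20,[.540,.049],.034,.02,.06)
save('s21.png',np.load('scene20.npz')['rgb'])
E
```

```text
[0.64734803 0.31878795 0.27995516] [-0.1511026   0.47426102 -1.52821011]
now guard extents [-0.1206  0.1239] tab y [-0.0016  0.0003  0.0038]
start guard extents [-0.0361  0.2081] tab y [0.0832 0.0845 0.0891]
scene 400 311
top 178 181
811 resid 0.0015917061871818254 0.001278531267813604
[0.5285 0.1921 0.0616 0.0057 0.0021]
scene label 167 [-44.7 -38.2  -3.3  36.9  48.5] amber 38 [-90. -64. -49.]
[(-100, 0, 2), (-90, 0, 5), (-80, 0, 7), (-70, 0, 9), (-60, 0, 13), (-50, 12, 14), (-40, 19, 19), (-30, 17, 17), (-20, 23, 23), (-10, 19, 19), (0, 19, 19), (10, 18, 18), (20, 15, 15), (30, 11, 11), (40, 10, 10), (50, 3, 3), (70, 1, 1)]
scene label 179 [-44.7 -34.5   5.5  47.6  69.3] amber 24 [-66. -55.  63.]
[(-70, 0, 8), (-60, 1, 8), (-50, 9, 9), (-40, 14, 14), (-30, 17, 17), (-20, 22, 22), (-10, 16, 16), (0, 20, 21), (10, 19, 19), (20, 17, 18), (30, 17, 17), (40, 11, 11), (50, 5, 9), (60, 6, 9), (70, 3, 3), (80, 2, 2)]
```

View pics/s21.png

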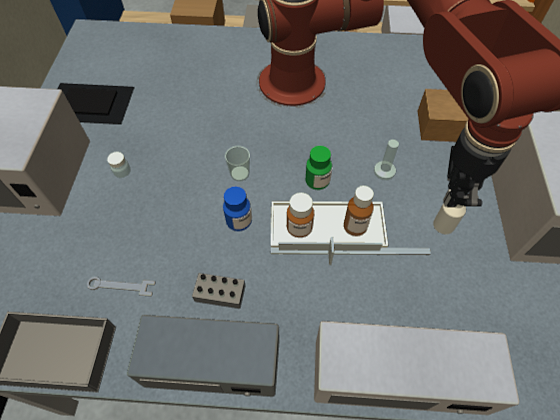

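The picture shows the guard shut, with its tab at (332,250) centred on the tray. Both labels face front, with the jar at (300,216) and the bottle at (359,212). The bystanders sit where they began, and the arm is raised clear of everything.

```bash
python3 -c "
from plant import *
print(job_done())"
```

```text
the job is handed in; nothing more can be done
None
```

I stood the bottle up on the bench, then regripped it by the cap and set it in the tray beside the jar. I turned the jar by its cap so both labels face front, then pushed the guard shut against its stop. The job was handed in at about 34 s of the 64 s allowed; the hand-in reports no verdict.

My last checks before handing in:
- **Bottle:** it stands on the tray floor with its origin 61.6 mm above the bench and tilt under 0.5°. Its label is about 2° off the tray's front direction.
- **Jar:** it stands upright, with its label also about 2° off the front direction.
- **Guard:** the tab measured within 1 mm of shut, and the pushing force rose to about 13 N with no further movement.
- **Bystanders:** they look unmoved in the scene picture, but I did not measure them. The arm hides part of the wash bottle in that view; the gripper was well above it.

**What went wrong on the way:**
- **Finger tips:** they sit about 30 mm behind the reported tool point. The first close on the jar shut just above its cap without touching it, so I repeated it deeper.
- **Shallow grips:** for the same reason, both bottle grips were shallower than planned, but they held.

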